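# Clamp a disc rectifier in the test clamp to the set force

## Robot

A 6-joint arm with a two-finger parallel gripper is mounted at the origin on the work surface. World frame = base frame: x ahead of the robot, y to its left, z up, the work surface at z = 0. Lengths are in m, angles in rad, forces in N, time in s.
With the tool pointing down it reaches from about 0.25 to 0.725 m from the base axis. Payload 4 kg.
Tool frame: the origin (TCP) lies midway between the tips of the shut fingers; the grasp point (between the pads) lies 19 mm behind it; y points along the fingers, x is the direction in which the jaws open and shut, and the axes are right-handed (so a half turn about y gives the same grasp; the last joint's range is limited). The gripper opens to 85 mm and grips with 20 to 120 N. Pads are 22 mm wide; open, the fingers measure 114 mm over their backs; the gripper's body (76 mm by 85 mm) begins 54 mm behind the grasp point. The pads swing forward as they close: fully open they stand 13 mm farther back than shut.
Start: joints at [-1.214, 0.241, 0.005, 1.335, 0, 1.571], TCP at [0.175, -0.469, 0.231] pointing down, gripper open.
Joint ranges: [-2.72, 2.72], [-1.05, 1.87], [-1.09, 1.28], [-1.99, 2.15], [-1.42, 1.44], [-3.14, 3.14]. Speed limits (rad/s): [2.79, 2.79, 3.14, 3.14, 3.14, 3.14].

## Interface

Orientations are given as a unit quaternion [x, y, z, w].
In Python, from workcell import bot gives the robot as it stands. The module is installed in compiled form; this text tells all that it offers.
- The arm moves only by the shell command python3 -m inch 'ROWS'. ROWS is text: rows parted by semicolons, each of 7 numbers parted by spaces: the turn, a rotation vector about the tool's x, y, z in degrees, then the shift along the tool's x, y, z in mm, then the closure, from 0 (fully open) to 1 (shut). In form: ax ay az dx dy dz fingers; .... A call has 1 to 12 rows; each row shifts and turns the commanded pose from where the row before left it, along the tool's axes as they then stand; what a row does not reach is not made up. A row lasts 1/8 s, in which the tool goes at most 62.5 mm and 10.7 degrees, less where a joint would pass 70% of its speed; a pose out of reach is approached as far as the arm can. A call with a gripper value outside its range is refused whole. The fingers move at their own pace and stop on an object; the grip force is fixed at half the most. Time passes only in rows, so rows that do not move let the fingers close. It gives the time, the measured TCP pose, the force and the opening at its end, in the units of the state.
- bot.get_obs(): the state, without advancing time (a new reading comes with each control period).
- bot.camera(name): name is "side" or "top"; returns a dict with "color" (400x640x3 uint8, blue, green, red), "fx", "fy", "cx", "cy" (pixels), "extrinsics" (4x4, takes a point from world to camera coordinates). Camera axes: x right, y up, looking along -z (the intrinsics and any distortion apply to the point x, -y, -z); pixel columns grow to the right and rows downward; lengths in m; the calibration is good to about 2 mm. A picture is of the moment at which its call begins. There is no depth.
- bot.job_done(): hands the job in, once; it reports no verdict.
Trained networks look in the newest picture that a camera, given by its name, has taken for a name from the list of things; names that differ only in an ending like _2 or _b are one class to them, and where a whole thing is asked for, a point or a joint stands for the part that bears it (a point fixed in the world has none). Each returns a list of dicts, best first, with "conf" (0 to 1); they miss things now and then, are a little off and sometimes report something else, mostly with a low value. They report only what shows in the picture. A call takes as long as a camera call. They do not tell look-alikes from the thing itself.
- bot.look_for(name, camera): "extent" ([left, top, right, bottom] in pixels, round what is visible of it).
- bot.cut_out(name, camera): "region" (400x640 bool, what is visible of it) and "extent" ([left, top, right, bottom] in pixels, round what is visible of it).
- bot.spot_point(name, camera): "point" ([column, row] in pixels: a listed point, or the origin of a listed thing).
The state is a dict: "clock": time; "joint_pos": joint angles; "joint_vel": joint speeds; "tau": joint torques, N m; "eef_pos": TCP position; "tool_rot": TCP orientation; "ft_force": force on the tool from outside, world axes, zero at the start; "ft_torque": the same for the moment, N m; "grip_width": finger opening in m.
Only numpy, scipy, OpenCV 4.12 (cv2) and the standard library are available. Lean on these libraries where they do the work, as an engineer would, in place of code of your own. Each camera call takes 0.05 s, during which the arm holds its last target.

## Task

Get the small disc rectifier ready for testing: set it in the round recess of the test clamp's slide, push the slide gently home under the screw, then turn the crank clockwise to tighten the clamp until the indicator tab pops out. Stop as soon as it pops, because over-tightening cracks the ceramic, and leave it clamped like that; leave everything else on the bench where it is.

Things in the scene. Friction and masses are not known exactly. Their poses are not given: they have to be found in the camera images.
- clamp: bench test clamp, dark cast frame: base plate 120 x 250 x 16 mm, a column at its -y end and an arm (top 164 mm above the bench) that carries a vertical screw. Origin at bench level on the screw axis; z up; +y is the way the slide comes out; +x is the side of the indicator tab.
- disc: the small disc rectifier to be clamped: white ceramic disc 46 mm across and 32 mm tall with thin steel flanges, and on each flat side a copper pole face 30 mm across standing 6 mm proud; about 0.2 kg. Origin at the centre of its underside, z up along its axis. It stands upright on the bench and stays the same way up.
- nest (a point): centre of the floor of the round recess in the slide, 34 mm across, its rim chamfered, and 5 mm deep, which takes the lower pole of the disc. The slide's top is 34 mm above the bench, the recess floor 29 mm. Seated, the disc's origin is at this point and its flange lies 1 mm above the slide's top. Axes as the clamp's.
- carriage_knob (a point): upright black knob of the slide, 18 mm across, from 32 to 74 mm above the bench; this point lies on its axis 60 mm up, 102 mm beyond the nest in clamp +y. Pull or push it along clamp y.
- carriage (a joint): aluminium slide under the screw, travel along clamp y in m: 0 = home against its stop, recess exactly under the screw; it starts drawn out 0.105 to 0.125. It drags with about 2.5 N.
- crank (a joint): turn of the screw in rad, growing clockwise seen from above, which lowers the screw, foot, tab block and crank by 10 mm a turn (1.59 mm per rad). At 0 the crank arm points to clamp -y and the foot is 8 mm above a seated disc. It starts between -1.2 and 1.2; it turns stiffly (0.24 N m, about 5 N at the handle), and 2 to 4 N harder once the foot presses on the disc, and stays where it is left. Before the tab pops it needs between 0.7 and 2 turns.
- crank_axis (a point): point on the vertical screw axis level with the middle of the crank handle. The crank arm runs 50 mm out from here, its top 20 mm lower.
- crank_handle (a point): middle of the upright black crank handle, a sleeve 17 mm across and 42 mm tall which spins freely on its pin, 50 mm off the screw axis; at crank 0 it is 222 mm above the bench and sinks with the screw. Held by the sleeve it can be led round the circle without turning the hand.
- tab (a joint): sprung brass indicator tab, 22 mm wide and 9 mm high, in a dark block on the +x side of the steel barrel under the arm: 0 = latched in, 0.018 = popped fully out towards clamp +x. It snaps out by itself when the sprung foot has been pressed hard enough on the disc (between 45 and 115 N, as set by the block's height, 1.5 to 8.5 mm of spring travel at 10 N per mm: different each time) and then stays out.
- tab_end (a point): centre of the outer end of the tab, 42 mm from the screw axis when latched in, 60 mm when out.
- catch (a point): lower edge of the hidden catch on the sprung foot; it rises against the barrel as the spring is pressed together.
- tab_release (a point): level on the tab block which the catch must reach for the tab to be let go; it starts 1.5 to 8.5 mm above the catch. Axes as the clamp's.
- big_disc: bystander: larger flat disc rectifier, 72 mm across and 26 mm tall, origin at the centre of its underside.
- heatsink: bystander: finned aluminium heat sink 75 x 100 x 40 mm, origin at the centre of its underside.
- screwdriver: bystander: black-handled screwdriver lying on the bench.
- multimeter: bystander: dark grey multimeter 150 x 80 x 43 mm, origin at the centre of its underside.
There are look-alikes about, which are no part of the job. Leave any pink look-alike of the disc alone.

How it is judged:
By the outcome, as a careful person would: the job done as asked, in the order asked, and still so for the second after the job is handed in, with the robot touching nothing.
It also fails if it takes over 70 s, if anything falls off the work surface, if the arm or the gripper's body presses on something with over 40 N, if the wrist force passes 120 N, or if a joint passes its speed limit or range.

## Working session

There is one attempt and no reset: what is moved stays moved. The work goes in short steps, Python scripts to look and compute and a shell command to move; the robot and the scene stay as the last step left them, time stands still between calls to the robot, and variables do not carry over. Pictures are saved under pics/ and viewed, and the job is handed in when it is done.

```bash
mkdir -p pics; ls; python3 - <<'E'
from workcell import bot
import cv2
o=bot.get_obs()
for k,v in o.items(): print(k,v)
for n in("side","top"):
    c=bot.camera(n); cv2.imwrite(f"pics/{n}0.png",c["color"]); print(n,c["fx"],c["fy"],c["cx"],c["cy"],c["extrinsics"],[k for k in c])
    for t in ["clamp","disc","nest","carriage_knob","crank_axis","crank_handle","tab_end","big_disc"]:
        print(t,[(x["conf"],x["point"]) for x in bot.spot_point(t,n)][:3])
print(bot.get_obs()["clock"])
E
```

```text
pics
clock 0.0
joint_pos [-1.21402728e+00  2.41439817e-01  3.72313550e-03  1.33522467e+00
  1.48638817e-05  1.57077254e+00]
joint_vel [-0.00407762 -0.00073783  0.00151076  0.00034229 -0.00034844  0.00117209]
tau [ 1.64979581e-03 -3.72319150e+01  2.52407759e+01  1.68897497e-02
  3.41036393e-04 -9.74884301e-06]
eef_pos [ 0.17440385 -0.46791074  0.23039916]
tool_rot [-0.58035334  0.4039586  -0.4027188   0.58122717]
ft_force [-0.4324418   0.27794139  0.64932959]
ft_torque [-0.00922031 -0.01085498  0.00970932]
grip_width 0.08514447866470715
side 467.0392793645861 467.0392793645861 316.67071354159106 201.21151150650942 [[-0.98003827 -0.19845176 -0.01191146  0.5872762 ]
 [ 0.13307532 -0.69933515  0.70229717 -0.21866771]
 [-0.14770221  0.68669298  0.71178424 -1.23474838]
 [ 0.          0.          0.          1.        ]] ['color', 'fx', 'fy', 'cx', 'cy', 'extrinsics']
clamp [(0.79, [341.1, 203.9]), (0.55, [313.3, 320.1])]
disc [(0.88, [350.8, 335.6]), (0.6, [312.3, 323.8])]
nest [(0.88, [342.5, 227.1])]
carriage_knob [(0.58, [339.4, 250.5])]
crank_axis [(0.55, [343.1, 151.3])]
crank_handle [(0.42, [359.4, 141.9])]
tab_end [(0.62, [280.3, 217.7]), (0.32, [341.6, 148.2])]
big_disc [(0.57, [261.8, 341.8]), (0.18, [334.6, 177.0])]
top 519.2352918578591 519.2352918578591 319.57938259602156 202.71846929598084 [[-0.03006073 -0.99951864  0.00767021 -0.05771641]
 [ 0.98982238 -0.0286995   0.13938436 -0.61877161]
 [-0.13909713  0.01178214  0.99020865 -1.6499536 ]
 [ 0.          0.          0.          1.        ]] ['color', 'fx', 'fy', 'cx', 'cy', 'extrinsics']
clamp [(0.75, [354.8, 218.8])]
disc [(0.65, [222.2, 253.8]), (0.53, [230.6, 224.1]), (0.43, [201.8, 224.2])]
nest [(0.62, [318.0, 227.7]), (0.5, [359.8, 214.1])]
carriage_knob [(0.57, [287.5, 230.6])]
crank_axis [(0.64, [360.2, 213.6])]
crank_handle []
tab_end []
big_disc [(0.61, [208.6, 192.0]), (0.48, [426.1, 250.5])]
0.9
```

View pics/side0.png

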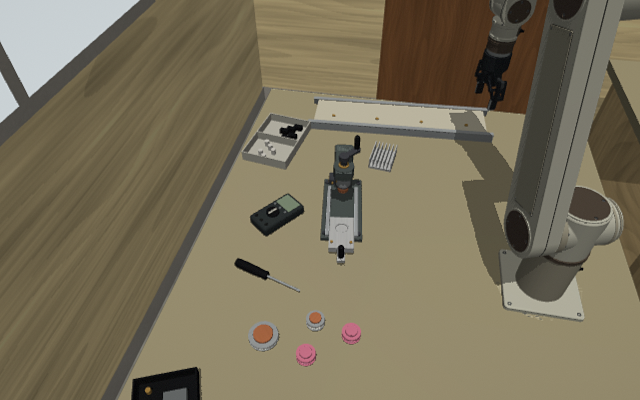

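View pics/top0.png

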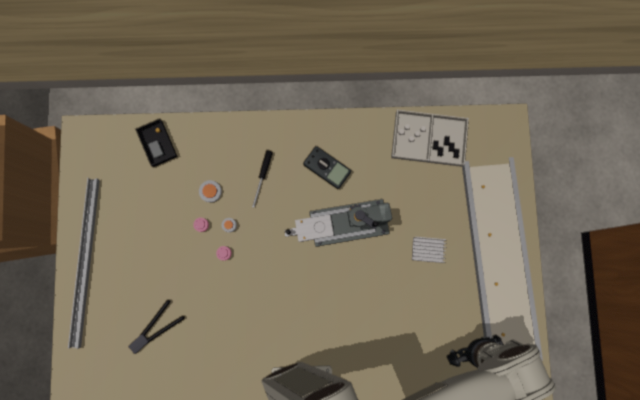

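The real disc (white and copper) is at side (315,320) / top (230,225). The pink ones are look-alikes. The clamp is at side (342,210), with its slide drawn out toward the camera. Next I'll triangulate and zoom in.

```bash
cat > h.py <<'E'
import numpy as np, cv2
from workcell import bot
from scipy.spatial.transform import Rotation as R
_c={}
def cam(n,save=None):
    c=bot.camera(n); _c[n]=c
    if save: cv2.imwrite(save,c["color"])
    return c
def ray(n,uv):
    c=_c[n]; E=np.array(c["extrinsics"]); Rm=E[:3,:3]; t=E[:3,3]
    d=np.array([(uv[0]-c["cx"])/c["fx"],-(uv[1]-c["cy"])/c["fy"],-1.])
    return -Rm.T@t, Rm.T@d/np.linalg.norm(d)
def onz(n,uv,z):
    o,d=ray(n,uv); return o+d*(z-o[2])/d[2]
def tri(a,b):
    (o1,d1),(o2,d2)=ray("side",a),ray("top",b)
    s=np.linalg.lstsq(np.c_[d1,-d2],o2-o1,rcond=None)[0]
    p,q=o1+d1*s[0],o2+d2*s[1]; return (p+q)/2,np.linalg.norm(p-q)
def proj(n,p):
    c=_c[n]; E=np.array(c["extrinsics"]); q=E[:3,:3]@np.array(p)+E[:3,3]
    return np.array([c["cx"]+c["fx"]*q[0]/-q[2], c["cy"]-c["fy"]*q[1]/-q[2]])
def crop(n,box,f,path,pts=()):
    im=_c[n]["color"][box[1]:box[3],box[0]:box[2]]; im=cv2.resize(im,None,fx=f,fy=f,interpolation=cv2.INTER_CUBIC)
    for p in pts:
        u=proj(n,p); cv2.drawMarker(im,(int((u[0]-box[0]+.5)*f),int((u[1]-box[1]+.5)*f)),(0,255,0),0,8,1)
    cv2.imwrite(path,im)
E
python3 - <<'E'
from h import *
cam("side");cam("top")
print("disc",onz("side",(312.3,323.8),0),onz("top",(230.6,224.1),0), tri((312.3,323.8),(230.6,224.1)))
print("nest",onz("side",(342.5,227.1),.029),onz("top",(318,227.7),.029))
print("knob",onz("side",(339.4,250.5),.06),onz("top",(287.5,230.6),.06))
print("axis",tri((343.1,151.3),(360.2,213.6)))
print("clamp",onz("side",(341.1,203.9),0),onz("top",(354.8,218.8),0))
print("handle side",onz("side",(359.4,141.9),.222))
print("tab",onz("side",(280.3,217.7),.1))
for n in("side","top"):
  for t in["disc","carriage_knob","crank_handle"]:
    print(n,t,[(x["conf"],x["extent"]) for x in bot.look_for(t,n)][:4])
crop("side",(290,120,400,270),5,"pics/s1.png"); crop("top",(270,180,430,260),5,"pics/t1.png")
crop("top",(180,170,260,270),6,"pics/t2.png")
crop("side",(280,295,370,370),6,"pics/s2.png")
E
```

```text
disc [0.56374151 0.23000202 0.        ] [0.55977504 0.22120559 0.        ] (array([ 0.56320224,  0.22328553, -0.01207177]), np.float64(0.004330143701578446))
nest [ 0.53809809 -0.07457116  0.029     ] [ 0.53659381 -0.06849646  0.029     ]
knob [0.52933095 0.03623042 0.06      ] [0.52729967 0.0296837  0.06      ]
axis (array([ 0.55906082, -0.19182619,  0.21162114]), np.float64(0.0029366332613938997))
clamp [ 0.56108245 -0.19396983  0.        ] [ 0.56540208 -0.1922128   0.        ]
handle side [ 0.52049636 -0.22870182  0.222     ]
tab [ 0.70235892 -0.01413791  0.1       ]
side disc [(0.87, [302.9, 310.0, 325.4, 330.8]), (0.71, [297.8, 340.2, 319.0, 364.5]), (0.7, [340.4, 323.1, 360.8, 344.2])]
side carriage_knob [(0.84, [328.4, 218.1, 355.8, 263.8])]
side crank_handle [(0.58, [328.0, 217.8, 353.2, 264.3])]
top disc [(0.75, [216.8, 244.4, 228.5, 262.6]), (0.54, [192.1, 217.0, 208.4, 230.5]), (0.44, [224.1, 216.4, 234.1, 233.2])]
top carriage_knob [(0.82, [283.5, 212.4, 332.9, 243.2])]
top crank_handle []
```

```bash
python3 -c "
import cv2
for f in('s1','t1','t2','s2'):print(cv2.imread('pics/%s.png'%f).shape)"
```

```text
(750, 550, 3)
(400, 800, 3)
(600, 480, 3)
(450, 540, 3)
```

View pics/s1.png

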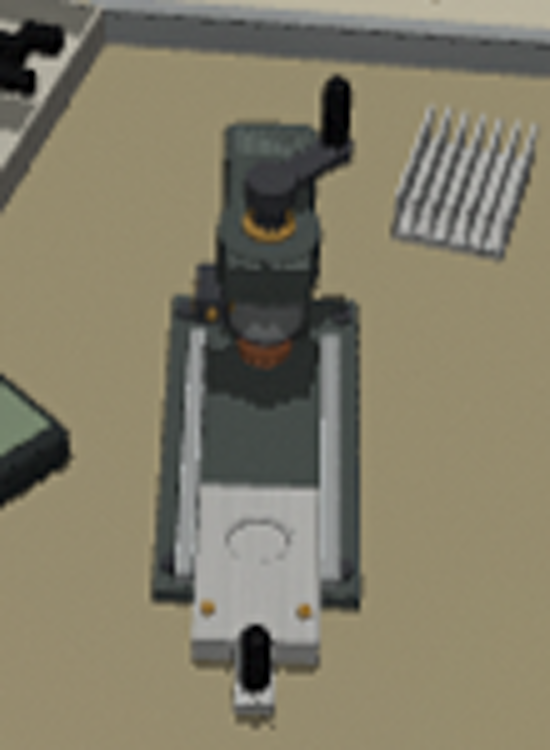

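View pics/t1.png

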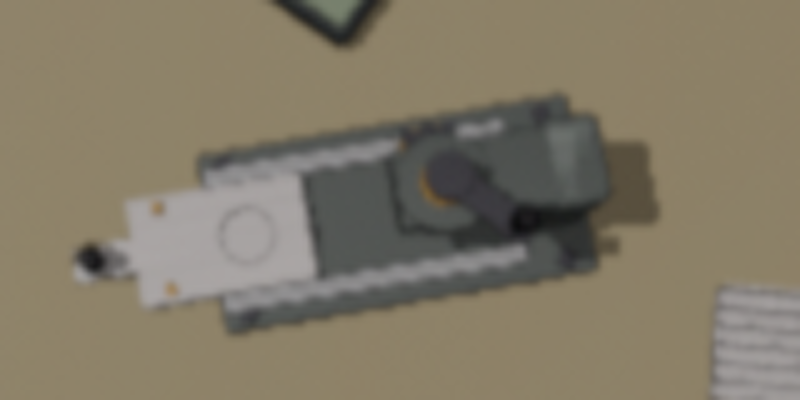

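View pics/t2.png

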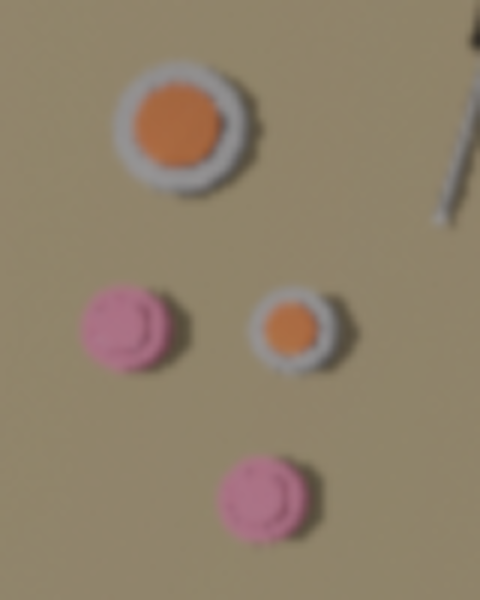

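View pics/s2.png

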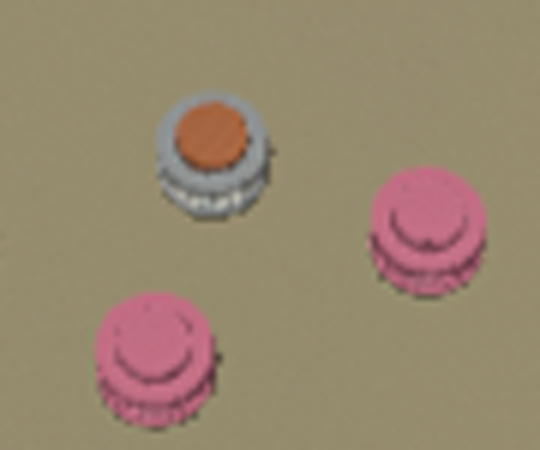

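```bash
python3 - <<'E'
from h import *
cam("side");cam("top")
for n,b in(("side",(295,300,335,340)),("top",(215,210,245,245))):
    im=_c=None
    import h
    im=h._c[n]["color"].astype(int)
    hsv=cv2.cvtColor(h._c[n]["color"],cv2.COLOR_BGR2HSV)
    m=(hsv[...,0]<14)&(hsv[...,1]>120)
    mm=np.zeros_like(m); mm[b[1]:b[3],b[0]:b[2]]=m[b[1]:b[3],b[0]:b[2]]
    ys,xs=np.nonzero(mm); print(n,xs.mean(),ys.mean(),len(xs),np.ptp(xs)+1,np.ptp(ys)+1)
    if n=="side": a=(xs.mean(),ys.mean())
    else: bb=(xs.mean(),ys.mean())
print("disc top",tri(a,bb)); 
for z in(.032,.044): print(z,onz("side",a,z),onz("top",bb,z))
S=lambda x,y:(290+x/5-.5,120+y/5-.5); T=lambda x,y:(270+x/5-.5,180+y/5-.5)
def both(nm,s,t,z):
    print(nm,tri(S(*s),T(*t)),onz("side",S(*s),z),onz("top",T(*t),z))
both("nest rim",(258,541),(247,235),.034)
both("bolt L",(207,607),(158,208),.036)
both("bolt R",(304,610),(172,288),.036)
both("knob top",(256,634),(92,257),.074)
both("handle top",(337,83),(527,215),.243)
both("plate cornerA",(157,600),(232,330),.016)
print("cornA top",onz("top",T(232,330),.016),"cornB top",onz("top",T(200,155),.016),"side L",onz("side",S(157,590),.016),"side R",onz("side",S(357,592),.016))
E
```

```text
side 315.01 317.39 100 11 11
top 228.06976744186048 224.27906976744185 43 7 8
disc top (array([0.55713837, 0.2254897 , 0.02486734]), np.float64(0.0005779273393299432))
0.032 [0.55647943 0.22960283 0.032     ] [0.55610937 0.22428896 0.032     ]
0.044 [0.5548809  0.23653423 0.044     ] [0.55486655 0.22229691 0.044     ]
nest rim (array([ 0.54106319, -0.07153742,  0.02897005]), np.float64(0.0012352697242564877)) [ 0.54109032 -0.06717488  0.034     ] [ 0.53996964 -0.07150775  0.034     ]
bolt L (array([ 0.56027292, -0.01392888,  0.03340162]), np.float64(0.0017199660605359314)) [ 0.56078136 -0.01183877  0.036     ] [ 0.55913437 -0.01402867  0.036     ]
bolt R (array([ 0.50727538, -0.02174777,  0.0337256 ]), np.float64(0.0007921646941236248)) [ 0.50747972 -0.01988293  0.036     ] [ 0.50670881 -0.02179941  0.036     ]
knob top (array([0.52648479, 0.02803423, 0.06817292]), np.float64(0.0017934179084315566)) [0.5267557  0.03269285 0.074     ] [0.52507586 0.0277122  0.074     ]
handle top (array([ 0.52804366, -0.2304254 ,  0.23981126]), np.float64(0.0013028232655551634)) [ 0.5282757 -0.2263318  0.243    ] [ 0.52707461 -0.23006128  0.243     ]
plate cornerA (array([ 0.53845016, -0.05242513, -0.00782733]), np.float64(0.11595357278146892)) [ 0.59241595 -0.02796196  0.016     ] [ 0.47950681 -0.05997968  0.016     ]
cornA top [ 0.47950681 -0.05997968  0.016     ] cornB top [ 0.59565448 -0.04218049  0.016     ] side L [ 0.59384447 -0.03525476  0.016     ] side R [ 0.4814885  -0.05531618  0.016     ]
```

```bash
cat >> h.py <<'E'
def st(msg=True):
    o=bot.get_obs(); Rm=R.from_quat(o["tool_rot"]).as_matrix(); p=np.array(o["eef_pos"])
    if msg:
        print("t %.2f p %s F %s w %.1f yaw(x) %.1f j %s"%(o["clock"],np.round(p*1000,1),np.round(o["ft_force"],1),o["grip_width"]*1e3,np.degrees(np.arctan2(Rm[1,0],Rm[0,0])),np.round(o["joint_pos"],2)))
    return p,Rm,o
def go(target,yaw=None):
    """rows info: shift in tool axes to reach target (m) after turning to jaw-yaw (deg) tool down"""
    p,Rm,o=st()
    y0=np.degrees(np.arctan2(Rm[1,0],Rm[0,0])); 
    if yaw is None: yaw=y0
    d=(yaw-y0+90)%180-90
    x=np.array([np.cos(np.radians(yaw)),np.sin(np.radians(yaw)),0]);
    y=np.array([0,0,-1.]); z=np.cross(x,y)
    dw=np.array(target)-p
    print("turn about world z %.1f => tool y %.1f ; shift in PRESENT axes mm %s; in NEW axes x %s"%(d,-d,np.round(Rm.T@dw*1000,1),np.round(np.array([x@dw,y@dw,z@dw])*1000,1)), "new j6",o["joint_pos"][5])
E
python3 - <<'E'
from h import *
p,Rm,o=st(); print(np.round(Rm,3))
go((.556,.226,.15),45)
go((.556,.226,.15),-45)
E
```

```text
t 1.40 p [ 174.6 -468.5  231.3] F [ 0.  -0.   0.8] w 85.0 yaw(x) -69.6 j [-1.21  0.24  0.01  1.34  0.    1.57]
[[ 0.349 -0.     0.937]
 [-0.937  0.     0.349]
 [-0.    -1.     0.   ]]
t 1.40 p [ 174.6 -468.5  231.3] F [ 0.  -0.   0.8] w 85.0 yaw(x) -69.6 j [-1.21  0.24  0.01  1.34  0.    1.57]
turn about world z -65.4 => tool y 65.4 ; shift in PRESENT axes mm [-517.6   81.3  599.9]; in NEW axes x [760.8  81.3 221.4] new j6 1.5707715339226436
t 1.40 p [ 174.6 -468.5  231.3] F [ 0.  -0.   0.8] w 85.0 yaw(x) -69.6 j [-1.21  0.24  0.01  1.34  0.    1.57]
turn about world z 24.6 => tool y -24.6 ; shift in PRESENT axes mm [-517.6   81.3  599.9]; in NEW axes x [-221.4   81.3  760.8] new j6 1.5707715339226436
```

```bash
python3 -m inch '0 0 0 -38 -2 44 0.2; 0 0 0 -38 -2 44 0.2; 0 0 0 -38 -2 44 0.2; 0 0 0 -38 0 44 0.2; 0 0 0 -38 0 44 0.2; 0 0 0 -38 0 44 0.2; 0 0 0 -38 0 44 0.2; 0 0 0 -38 0 44 0.2; 0 0 0 -38 10 44 0.2; 0 0 0 -38 10 44 0.2; 0 0 0 -38 10 44 0.2; 0 0 0 -38 10 44 0.2'
python3 -m inch '0 0 0 -31 0 36 0.2; 0 0 0 -30 0 36 0.2; 0 -10.4 0 0 0 0 0.2; 0 -10.4 0 0 0 0 0.2; 0 -10.4 0 0 0 0 0.2; 0 -10.4 0 0 0 0 0.2; 0 -10.4 0 0 0 0 0.2; 0 -10.4 0 0 0 0 0.2; 0 -10.4 0 0 0 0 0.2; 0 -10.4 0 0 0 0 0.2; 0 -10.4 0 0 0 0 0.2; 0 -10.4 0 0 0 0 0.2'
python3 -m inch '0 -10.4 0 0 0 0 0.2; 0 0 0 0 0 0 0.2'
python3 - <<'E'
from h import *
go((.556,.227,.15),45)
E
```

```text
clock: 2.9
eef_pos: [0.5109, 0.1451, 0.1971]
tool_rot: [-0.581, 0.403, -0.403, 0.581]
ft_force: [0.6, -0.8, -0.3]
grip_width: 0.0682
clock: 4.4
eef_pos: [0.5591, 0.2182, 0.1972]
tool_rot: [-0.671, -0.216, 0.216, 0.676]
ft_force: [0.3, -0.5, -0.1]
grip_width: 0.0682
clock: 4.65
eef_pos: [0.5591, 0.2182, 0.1972]
tool_rot: [-0.65, -0.273, 0.273, 0.654]
ft_force: [-0.2, 0.9, 0.6]
grip_width: 0.0686
t 4.65 p [559.1 218.2 197.2] F [-0.2  0.9  0.6] w 68.6 yaw(x) 45.5 j [0.37 0.46 0.23 1.34 0.01 1.15]
turn about world z -0.5 => tool y 0.5 ; shift in PRESENT axes mm [ 4.  47.2  8.1]; in NEW axes x [ 4.  47.2  8.4] new j6 1.1460770683476964
```

```bash
python3 -m inch '0 0 0 2 45 4 0.2; 0 0 0 2 45 4 0.2; 0 0 0 0 45 0 0.2; 0 0 0 0 0 0 0.2'
python3 - <<'E'
from h import *
p,Rm,o=st()
cam("side");cam("top")
tips=[p+Rm@np.array([s*.034,-.006,0]) for s in(-1,1)]
crop("side",(260,240,370,345),6,"pics/s3.png",tips+[p]); crop("top",(180,180,280,260),7,"pics/t3.png",tips+[p])
E
```

```text
clock: 5.15
eef_pos: [0.5524, 0.2261, 0.0584]
tool_rot: [-0.65, -0.27, 0.277, 0.654]
ft_force: [-0.2, -0.4, 0.5]
grip_width: 0.0684
t 5.15 p [552.4 226.1  58.4] F [-0.2 -0.4  0.5] w 68.4 yaw(x) 45.5 j [0.39 0.56 0.02 1.04 0.01 1.16]
```

View pics/s3.png

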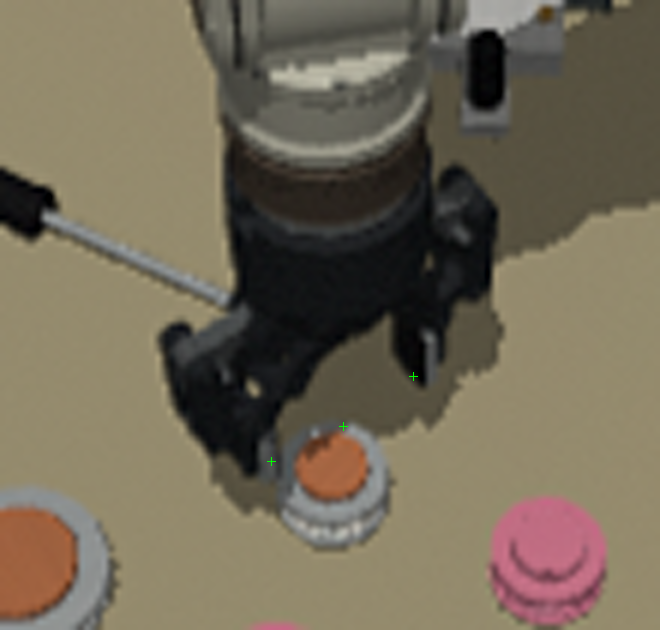

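View pics/t3.png

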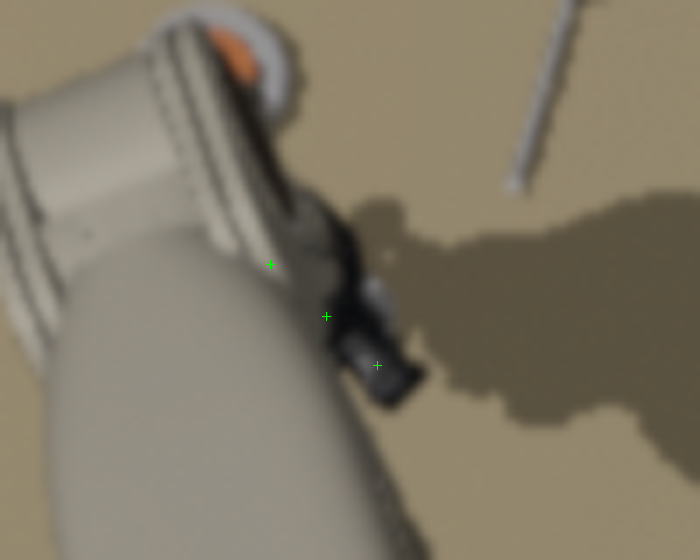

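```bash
python3 - <<'E'
from h import *
go((.557,.225,.003))
E
```

```text
t 5.25 p [556.4 227.6  63.3] F [ 0.7 -0.2 -0.3] w 68.0 yaw(x) 45.5 j [0.39 0.55 0.02 1.04 0.01 1.16]
turn about world z 0.0 => tool y -0.0 ; shift in PRESENT axes mm [-1.6 60.2 -2.6]; in NEW axes x [-1.4 60.3 -2.3] new j6 1.1616595800503957
```

```bash
python3 -m inch '0 0 0 0 0 0 0.2; 0 0 0 0 0 0 0.2'
python3 - <<'E'
from h import *
p,Rm,o=st()
cam("side")
tips=[p+Rm@np.array([s*.034,-.006,0]) for s in(-1,1)]
crop("side",(260,240,370,345),6,"pics/s4.png",tips+[p]); 
st()
E
```

```text
clock: 5.5
eef_pos: [0.5574, 0.228, 0.0646]
tool_rot: [-0.65, -0.275, 0.272, 0.654]
ft_force: [-0.2, -0.1, -1.0]
grip_width: 0.0681
t 5.50 p [557.4 228.   64.6] F [-0.2 -0.1 -1. ] w 68.1 yaw(x) 45.6 j [0.39 0.55 0.02 1.04 0.01 1.16]
t 5.55 p [557.  227.8  64.2] F [ 0.2 -0.6  0.5] w 68.5 yaw(x) 45.6 j [0.39 0.55 0.02 1.04 0.01 1.16]
```

View pics/s4.png

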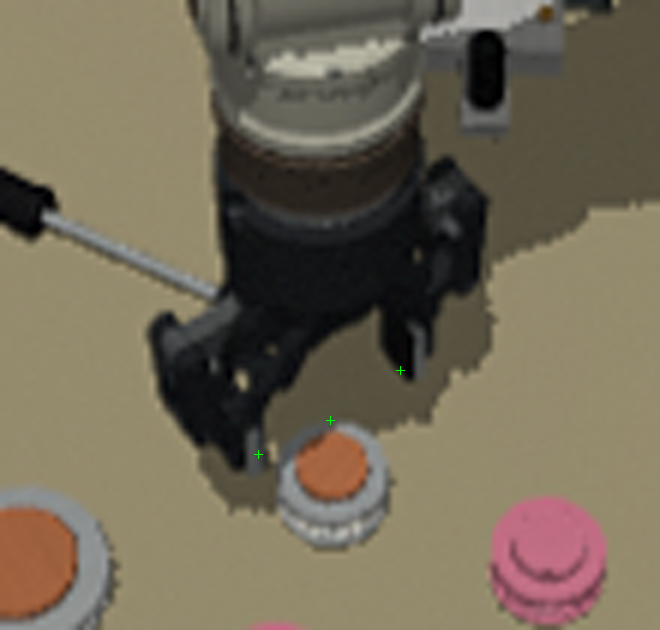

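```bash
python3 -m inch '0 0 0 -1.6 15 -1.6 0.2; 0 0 0 0 15 0 0.2; 0 0 0 0 15 0 0.2; 0 0 0 0 10 0 0.2; 0 0 0 0 6 0 0.2; 0 0 0 0 0 0 0.2; 0 0 0 0 0 0 0.2; 0 0 0 0 0 0 0.2'
python3 - <<'E'
from h import *
p,Rm,o=st()
cam("side")
crop("side",(260,240,370,345),6,"pics/s5.png",[p,(p[0],p[1],.032)]); 
st()
E
```

```text
clock: 6.55
eef_pos: [0.5563, 0.2258, 0.002]
tool_rot: [-0.65, -0.275, 0.274, 0.654]
ft_force: [0.0, -0.4, 1.1]
grip_width: 0.0685
t 6.55 p [556.3 225.8   2. ] F [ 0.  -0.4  1.1] w 68.5 yaw(x) 45.6 j [ 0.38  0.62 -0.04  0.9   0.01  1.16]
t 6.60 p [556.2 225.8   2. ] F [-1.1  0.2 -0.5] w 68.5 yaw(x) 45.6 j [ 0.38  0.62 -0.04  0.9   0.01  1.16]
```

View pics/s5.png

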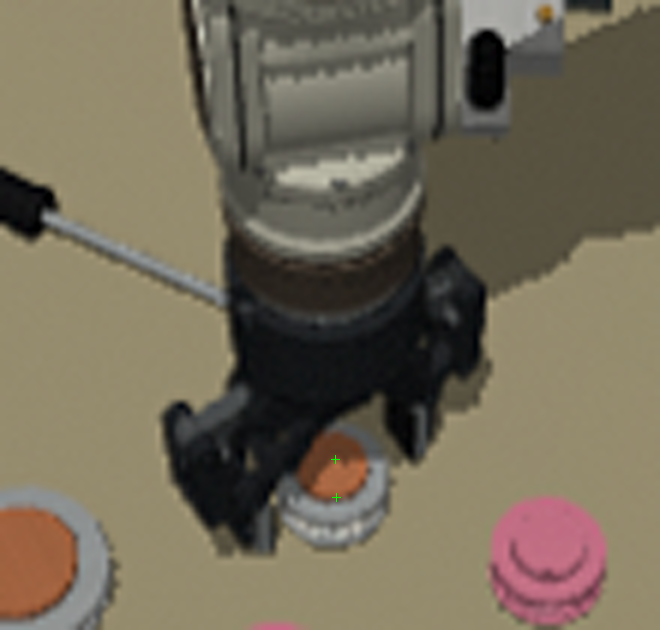

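```bash
python3 -m inch '0 0 0 0 0 0 0.35; 0 0 0 0 0 0 0.4; 0 0 0 0 0 0 0.5; 0 0 0 0 0 0 0.7; 0 0 0 0 0 0 0.8; 0 0 0 0 0 0 0.8'
python3 - <<'E'
from h import *
p,Rm,o=st()
cam("side")
crop("side",(260,240,370,345),6,"pics/s6.png",[(p[0],p[1],.032)]); 
E
```

```text
clock: 7.35
eef_pos: [0.5561, 0.2258, 0.0019]
tool_rot: [-0.65, -0.274, 0.274, 0.654]
ft_force: [-0.7, -0.2, 4.8]
grip_width: 0.0443
t 7.35 p [556.1 225.8   1.9] F [-0.7 -0.2  4.8] w 44.3 yaw(x) 45.6 j [ 0.38  0.62 -0.04  0.9   0.01  1.16]
```

View pics/s6.png

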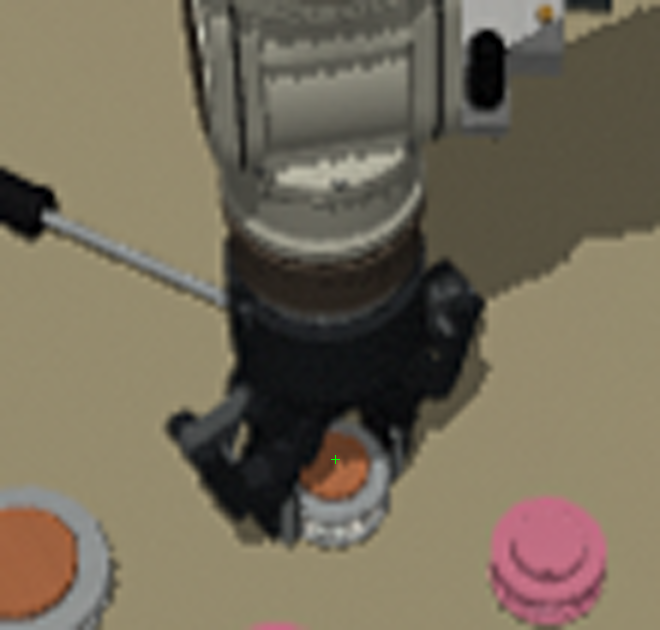

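```bash
python3 -m inch '0 0 0 0 -5 0 0.8; 0 0 0 0 -15 0 0.8; 0 0 0 0 -30 0 0.8; 0 0 0 0 -40 0 0.8; 0 0 0 0 -30 0 0.8; 0 0 0 0 0 0 0.8; 0 0 0 0 0 0 0.8'
python3 - <<'E'
from h import *
go((.5405,-.0705,.12))
E
```

```text
clock: 8.28
eef_pos: [0.5552, 0.2245, 0.1202]
tool_rot: [-0.65, -0.273, 0.275, 0.654]
ft_force: [0.4, -0.0, -2.7]
grip_width: 0.0438
t 8.28 p [555.2 224.5 120.2] F [ 0.4 -0.  -2.7] w 43.8 yaw(x) 45.6 j [0.38 0.5  0.09 1.16 0.01 1.16]
turn about world z 0.0 => tool y -0.0 ; shift in PRESENT axes mm [-221.    -1.2 -195.9]; in NEW axes x [-2.210e+02  2.000e-01 -1.959e+02] new j6 1.156116847198594
```

```bash
python3 -m inch '0 0 0 -20 0 -18 0.8; 0 0 0 -33 0 -29 0.8; 0 0 0 -33 0 -29 0.8; 0 0 0 -33 0 -29 0.8; 0 0 0 -33 0 -29 0.8; 0 0 0 -33 0 -29 0.8; 0 0 0 -25 0 -22 0.8; 0 0 0 -11 0 -11 0.8; 0 9.2 0 0 0 0 0.8; 0 9.2 0 0 0 0 0.8; 0 9.3 0 0 0 0 0.8; 0 9.3 0 0 0 0 0.8'
python3 -m inch '0 0 0 0 0 0 0.8; 0 0 0 0 0 0 0.8; 0 0 0 0 0 0 0.8'
python3 - <<'E'
from h import *
go((.5405,-.0705,.08),8.6)
E
```

```text
clock: 9.78
eef_pos: [0.5407, -0.0692, 0.1183]
tool_rot: [-0.703, -0.05, 0.053, 0.708]
ft_force: [0.6, -0.2, -2.7]
grip_width: 0.0438
clock: 10.15
eef_pos: [0.5413, -0.0699, 0.1194]
tool_rot: [-0.703, -0.053, 0.054, 0.707]
ft_force: [0.6, 0.2, -2.3]
grip_width: 0.0445
t 10.15 p [541.3 -69.9 119.4] F [ 0.6  0.2 -2.3] w 44.5 yaw(x) 8.7 j [-0.13  0.41 -0.06  1.11  0.01  1.29]
turn about world z -0.1 => tool y 0.1 ; shift in PRESENT axes mm [-0.8 39.4 -0.7]; in NEW axes x [-0.9 39.4 -0.5] new j6 1.2876080971399113
```

Lower to about 12 mm of disc clearance above the slide and check the alignment.

```bash
python3 -m inch '0 0 0 -0.8 20 -0.7 0.8; 0 0 0 0 20 0 0.8; 0 0 0 0 20 0 0.8; 0 0 0 0 10 0 0.8; 0 0 0 0 0 0 0.8; 0 0 0 0 0 0 0.8; 0 0 0 0 0 0 0.8'
python3 - <<'E'
from h import *
p,Rm,o=st()
cam("side");cam("top")
b=p[2]-.002
crop("side",(290,170,400,270),7,"pics/s7.png",[(p[0],p[1],b+.032),(p[0],p[1],b)]); 
crop("top",(260,170,380,260),6,"pics/t7.png",[(p[0],p[1],b+.032)]); 
E
```

```text
clock: 11.02
eef_pos: [0.5413, -0.0707, 0.0506]
tool_rot: [-0.703, -0.053, 0.053, 0.707]
ft_force: [-0.3, 0.3, -2.7]
grip_width: 0.0441
t 11.03 p [541.3 -70.7  50.6] F [-0.3  0.3 -2.7] w 44.1 yaw(x) 8.6 j [-0.13  0.47 -0.16  0.94  0.01  1.29]
```

View pics/s7.png

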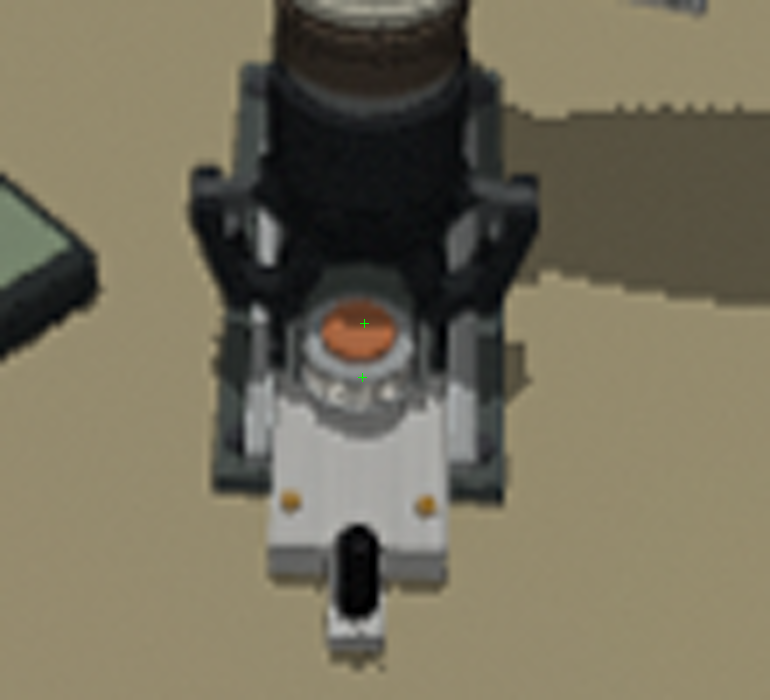

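View pics/t7.png

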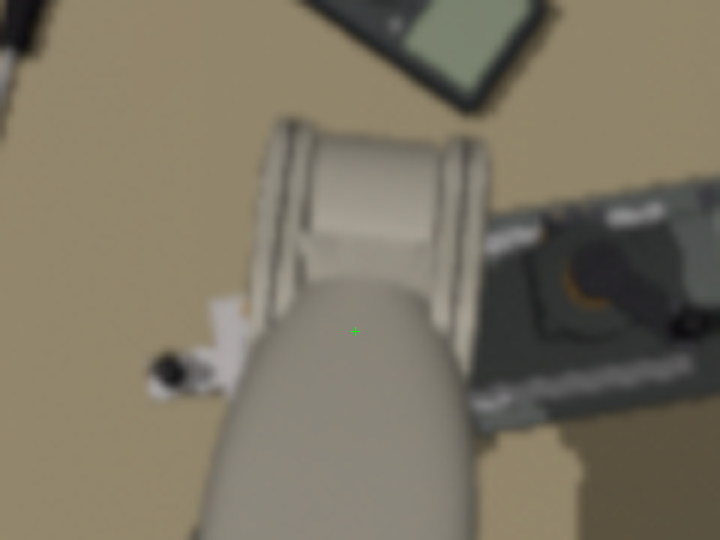

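```bash
python3 - <<'E'
from h import *
import h
p,Rm,o=st()
cam("side")
hsv=cv2.cvtColor(h._c["side"]["color"],cv2.COLOR_BGR2HSV)
m=((hsv[...,0]<14)&(hsv[...,1]>110)).astype(np.uint8); m[:205]=0;m[230:]=0;m[:,:325]=0;m[:,360:]=0
ys,xs=np.nonzero(m);print(xs.mean(),ys.mean(),len(xs),xs.min(),xs.max(),ys.min(),ys.max())
z=p[2]-.0019+.032
c=((xs.min()+xs.max())/2,(ys.min()+ys.max())/2)
print(onz("side",(xs.mean(),ys.mean()),z),onz("side",c,z))
# fit ellipse using projected circle model of 15mm radius
from scipy.optimize import minimize
def mask(x,y):
    a=np.linspace(0,2*np.pi,60); P=np.array([proj("side",(x+.015*np.cos(t),y+.015*np.sin(t),z)) for t in a])
    mm=np.zeros((400*8,640*8),np.uint8) ; 
    return P
P=mask(p[0],p[1]);print("model extents",P.min(0),P.max(0))
P=P-proj("side",(p[0],p[1],z));print(P.min(0),P.max(0))
E
python3 - <<'E'
import cv2
im=cv2.imread('pics/side0.png')[215:245,322:362]
cv2.imwrite('pics/n0.png',cv2.resize(im,None,fx=16,fy=16,interpolation=cv2.INTER_NEAREST))
E
```

```text
t 11.12 p [541.1 -70.6  50.4] F [ 0.4  0.6 -1.7] w 44.3 yaw(x) 8.6 j [-0.13  0.47 -0.16  0.94  0.01  1.29]
340.84375 216.921875 64 336 345 213 221
[ 0.54279951 -0.06592752  0.08045152] [ 0.54369241 -0.06545526  0.08045152]
model extents [336.36296235 211.88715821] [347.09915527 219.75561527]
[-5.36352934 -3.90503825] [5.37266359 3.96341881]
```

View pics/n0.png

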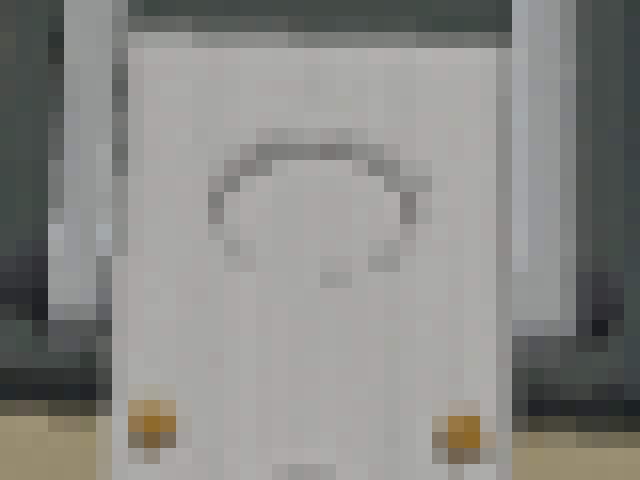

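```bash
python3 -m inch '0 0 0 -1.5 6 -1 0.8; 0 0 0 0 5 0 0.8; 0 0 0 0 0 0 0.8; 0 0 0 0 0 0 0.8'
python3 - <<'E'
from h import *
import h
p,Rm,o=st()
cam("side")
hsv=cv2.cvtColor(h._c["side"]["color"],cv2.COLOR_BGR2HSV)
m=((hsv[...,0]<14)&(hsv[...,1]>110)).astype(np.uint8); m[:205]=0;m[235:]=0;m[:,:325]=0;m[:,360:]=0
ys,xs=np.nonzero(m);print(xs.mean(),ys.mean(),len(xs),xs.min(),xs.max(),ys.min(),ys.max())
z=p[2]-.0019+.032
print(onz("side",(xs.mean(),ys.mean()),z), onz("side",(341.1,228.0),.034),"slide edge check")
crop("side",(310,200,375,265),10,"pics/s8.png")
E
```

```text
clock: 11.68
eef_pos: [0.5392, -0.0717, 0.0385]
tool_rot: [-0.703, -0.052, 0.054, 0.707]
ft_force: [-0.2, -0.4, -2.0]
grip_width: 0.0444
t 11.68 p [539.2 -71.7  38.5] F [-0.2 -0.4 -2. ] w 44.4 yaw(x) 8.6 j [-0.14  0.49 -0.17  0.92  0.01  1.29]
341.5 219.6060606060606 66 337 346 216 223
[ 0.54080886 -0.06698394  0.06861768] [ 0.54090493 -0.06604819  0.034     ] slide edge check
```

View pics/s8.png

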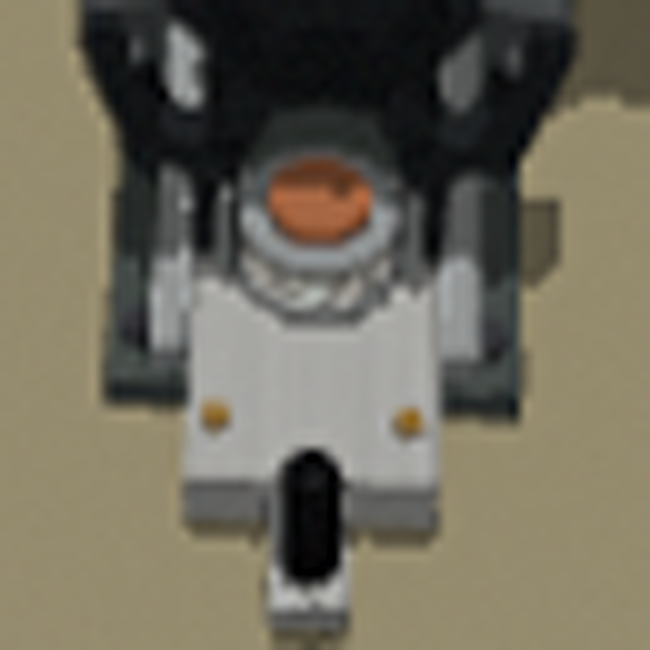

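```bash
python3 -m inch '0 0 0 0 2 0 0.8; 0 0 0 0 1.5 0 0.8; 0 0 0 0 0 0 0.8'; python3 -m inch '0 0 0 0 1 0 0.8; 0 0 0 0 1 0 0.8; 0 0 0 0 0 0 0.8'; python3 -m inch '0 0 0 0 1 0 0.8;0 0 0 0 0 0 0.8'
```

```text
clock: 12.1
eef_pos: [0.539, -0.0717, 0.035]
tool_rot: [-0.703, -0.052, 0.054, 0.707]
ft_force: [0.1, -0.0, -2.4]
grip_width: 0.0445
clock: 12.48
eef_pos: [0.5391, -0.0717, 0.0331]
tool_rot: [-0.703, -0.052, 0.054, 0.707]
ft_force: [-0.2, -0.3, -2.4]
grip_width: 0.0439
clock: 12.72
eef_pos: [0.5393, -0.0717, 0.0322]
tool_rot: [-0.703, -0.052, 0.054, 0.707]
ft_force: [-0.0, -0.1, -1.6]
grip_width: 0.0442
```

```bash
python3 -m inch '0 0 0 0 1 0 0.8;0 0 0 0 0 0 0.8'; python3 -m inch '0 0 0 0 0.7 0 0.8;0 0 0 0 0 0 0.8'
```

```text
clock: 12.98
eef_pos: [0.5394, -0.0717, 0.0321]
tool_rot: [-0.703, -0.053, 0.053, 0.707]
ft_force: [-2.8, 0.8, 5.2]
grip_width: 0.0442
clock: 13.22
eef_pos: [0.5394, -0.0717, 0.0321]
tool_rot: [-0.703, -0.053, 0.053, 0.707]
ft_force: [-4.6, 0.9, 9.1]
grip_width: 0.0443
```

```bash
python3 -m inch '0 0 0 0 -1 0 0.8; 0 0 0 0 0 0 0.42; 0 0 0 0 0 0 0.35; 0 0 0 0 0 0 0.25; 0 0 0 0 0 0 0.2; 0 0 0 0 0 0 0.2'
python3 - <<'E'
from h import *
import h
p,Rm,o=st()
cam("side")
crop("side",(310,195,375,265),9,"pics/s9.png")
E
```

```text
clock: 13.98
eef_pos: [0.5392, -0.0717, 0.0314]
tool_rot: [-0.703, -0.052, 0.054, 0.707]
ft_force: [0.8, 0.5, 0.9]
grip_width: 0.0682
t 13.97 p [539.2 -71.7  31.4] F [0.8 0.5 0.9] w 68.2 yaw(x) 8.6 j [-0.14  0.5  -0.18  0.9   0.01  1.29]
```

View pics/s9.png

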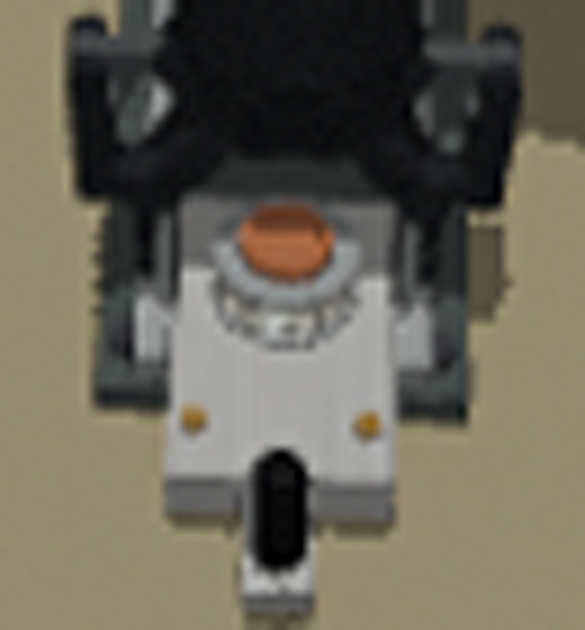

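```bash
python3 -m inch '0 0 0 0 -15 0 0.2; 0 0 0 0 -40 0 0.2; 0 0 0 0 -35 0 0.2; 0 0 0 0 0 25 0.2; 0 0 0 0 0 38 0.3; 0 0 0 0 0 38 0.3; 0 0 0 0 0 0 0.3; 0 0 0 0 0 0 0.3'
python3 - <<'E'
from h import *
import h
p,Rm,o=st()
cam("side");cam("top")
crop("side",(310,195,375,265),8,"pics/s10.png",[(.525,.029,.074)])
crop("top",(270,180,400,260),6,"pics/t10.png")
hsv=cv2.cvtColor(h._c["side"]["color"],cv2.COLOR_BGR2HSV)
m=((hsv[...,0]<14)&(hsv[...,1]>110)).astype(np.uint8); m[:205]=0;m[235:]=0;m[:,:325]=0;m[:,360:]=0
ys,xs=np.nonzero(m);print(xs.mean(),ys.mean(),len(xs),xs.min(),xs.max(),ys.min(),ys.max())
go((.525,.029,.044),8.6)
E
```

```text
clock: 15.02
eef_pos: [0.5247, 0.0275, 0.1229]
tool_rot: [-0.703, -0.053, 0.053, 0.707]
ft_force: [-0.9, 0.4, 0.1]
grip_width: 0.0598
t 15.03 p [524.7  27.5 122.9] F [-0.9  0.4  0.1] w 59.8 yaw(x) 8.6 j [ 0.05  0.36 -0.12  1.09  0.01  1.47]
341.53731343283584 221.44776119402985 67 337 346 218 225
t 15.12 p [524.6  26.8 122.5] F [ 0.4  0.5 -0.4] w 60.0 yaw(x) 8.5 j [ 0.05  0.36 -0.12  1.09  0.01  1.47]
turn about world z 0.1 => tool y -0.1 ; shift in PRESENT axes mm [ 0.7 78.5  1.6]; in NEW axes x [ 0.7 78.5  2.1] new j6 1.469742243959347
```

View pics/s10.png

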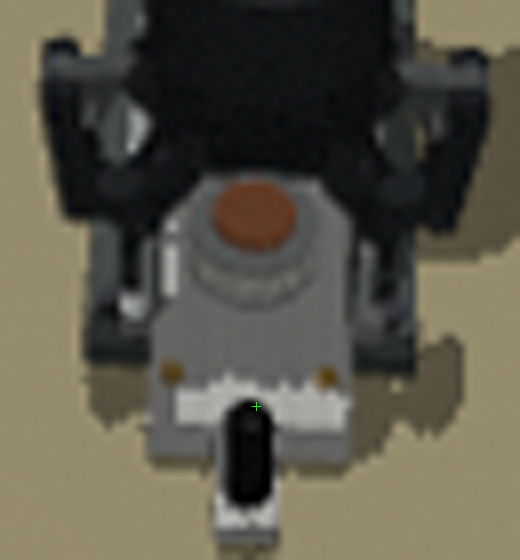

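View pics/t10.png

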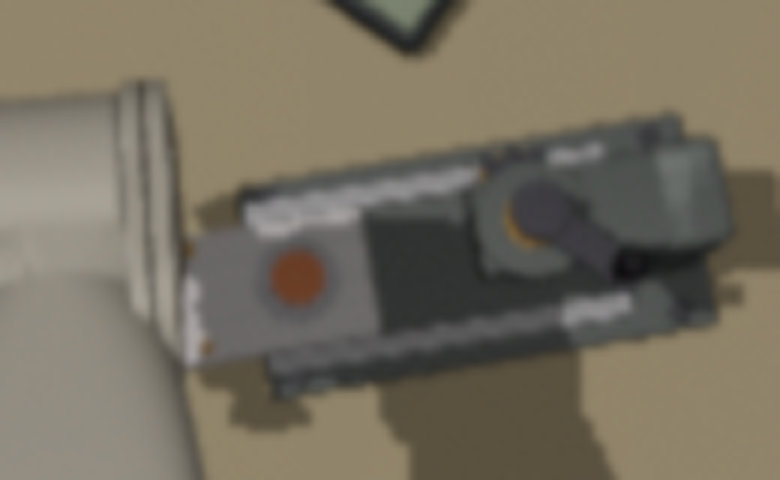

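```bash
python3 - <<'E'
from h import *
import h
cam("side");cam("top")
hsv=cv2.cvtColor(h._c["top"]["color"],cv2.COLOR_BGR2HSV)
m=((hsv[...,0]<14)&(hsv[...,1]>110)).astype(np.uint8); m[:215]=0;m[237:]=0;m[:,:310]=0;m[:,330:]=0
ys,xs=np.nonzero(m);b=(xs.mean(),ys.mean());a=(341.54,221.45);print(b,len(xs))
print("tri disc top",tri(a,b))
for z in(.061,.066):print(z,onz("side",a,z),onz("top",b,z))
E
```

```text
(np.float64(319.28846153846155), np.float64(225.71153846153845)) 52
tri disc top (array([ 0.54089572, -0.07263453,  0.05465344]), np.float64(0.000717975089414689))
0.061 [ 0.54049028 -0.06695683  0.061     ] [ 0.53992833 -0.07258094  0.061     ]
0.066 [ 0.53988619 -0.06246767  0.066     ] [ 0.53945019 -0.072531    0.066     ]
```

```bash
python3 -m inch '0 0 0 0.7 25 2 0.3; 0 0 0 0 25 0 0.3; 0 0 0 0 20 0 0.3; 0 0 0 0 8 0 0.3; 0 0 0 0 0 0 0.3; 0 0 0 0 0 0 0.5; 0 0 0 0 0 0 0.65; 0 0 0 0 0 0 0.72; 0 0 0 0 0 0 0.78; 0 0 0 0 0 0 0.85; 0 0 0 0 0 0 0.9; 0 0 0 0 0 0 0.9'
python3 - <<'E'
from h import *
st()
cam("side")
crop("side",(310,195,375,265),8,"pics/s11.png")
E
```

```text
clock: 16.73
eef_pos: [0.5247, 0.0303, 0.0446]
tool_rot: [-0.703, -0.053, 0.053, 0.707]
ft_force: [-2.2, 0.1, 4.8]
grip_width: 0.0159
t 16.73 p [524.7  30.3  44.6] F [-2.2  0.1  4.8] w 15.9 yaw(x) 8.6 j [ 0.05  0.45 -0.22  0.91  0.01  1.47]
```

View pics/s11.png

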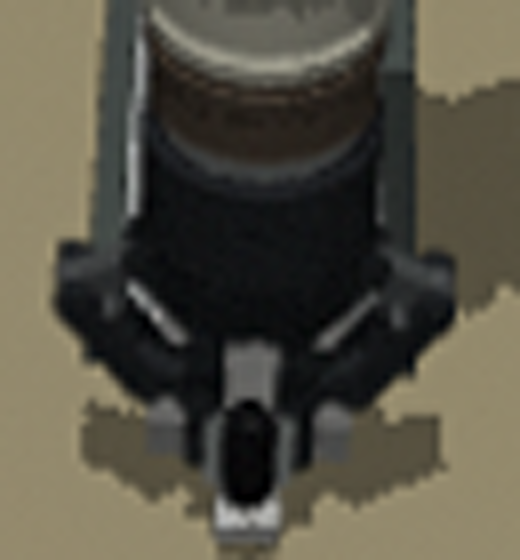

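```bash
python3 -m inch '0 0 0 0 0 -2 0.9; 0 0 0 0 0 -4 0.9; 0 0 0 0 0 -6 0.9; 0 0 0 0 0 -8 0.9; 0 0 0 0 0 -8 0.9; 0 0 0 0 0 -8 0.9; 0 0 0 0 0 -8 0.9'; python3 -m inch '0 0 0 0 0 -8 0.9; 0 0 0 0 0 -8 0.9; 0 0 0 0 0 -8 0.9; 0 0 0 0 0 -8 0.9; 0 0 0 0 0 -8 0.9; 0 0 0 0 0 -6 0.9; 0 0 0 0 0 -3 0.9; 0 0 0 0 0 0 0.9'
```

```text
clock: 17.65
eef_pos: [0.5308, -0.0126, 0.0445]
tool_rot: [-0.702, -0.053, 0.054, 0.708]
ft_force: [-4.2, 2.5, 8.7]
grip_width: 0.016
clock: 18.65
eef_pos: [0.5378, -0.0619, 0.0445]
tool_rot: [-0.703, -0.052, 0.054, 0.707]
ft_force: [-5.2, -0.2, 9.9]
grip_width: 0.0158
```

```bash
python3 -m inch '0 0 0 0 0 -3 0.9; 0 0 0 0 0 -4 0.9; 0 0 0 0 0 -4 0.9; 0 0 0 0 0 0 0.9'; python3 -m inch '0 0 0 0 0 -2 0.9; 0 0 0 0 0 -2 0.9; 0 0 0 0 0 -2 0.9; 0 0 0 0 0 0 0.9';  python3 -m inch '0 0 0 0 0 -2 0.9; 0 0 0 0 0 -2 0.9; 0 0 0 0 0 0 0.9'
python3 - <<'E'
from h import *
st()
cam("side");cam("top")
crop("side",(310,120,375,245),6,"pics/s12.png")
crop("top",(290,180,400,260),7,"pics/t12.png")
E
```

```text
clock: 19.15
eef_pos: [0.5394, -0.0727, 0.0445]
tool_rot: [-0.703, -0.052, 0.054, 0.707]
ft_force: [-4.8, -0.1, 11.2]
grip_width: 0.0162
clock: 19.65
eef_pos: [0.5401, -0.0784, 0.0445]
tool_rot: [-0.703, -0.052, 0.054, 0.707]
ft_force: [-6.0, 1.3, 12.4]
grip_width: 0.0157
clock: 20.02
eef_pos: [0.5407, -0.0823, 0.0445]
tool_rot: [-0.703, -0.052, 0.054, 0.707]
ft_force: [-4.0, 0.8, 11.0]
grip_width: 0.0162
t 20.02 p [540.7 -82.3  44.5] F [-4.   0.8 11. ] w 16.2 yaw(x) 8.6 j [-0.15  0.49 -0.16  0.93  0.01  1.27]
```

View pics/s12.png

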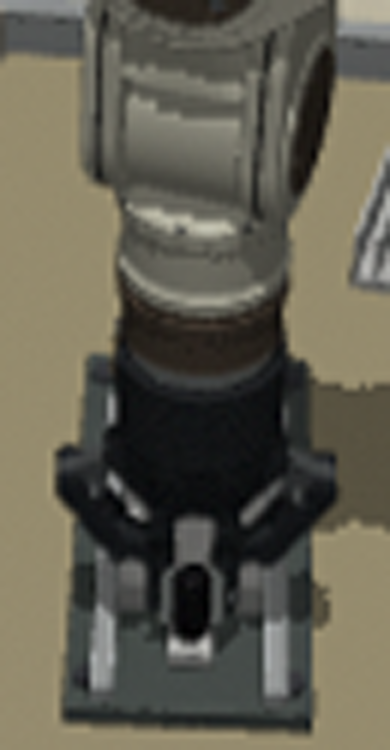

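View pics/t12.png

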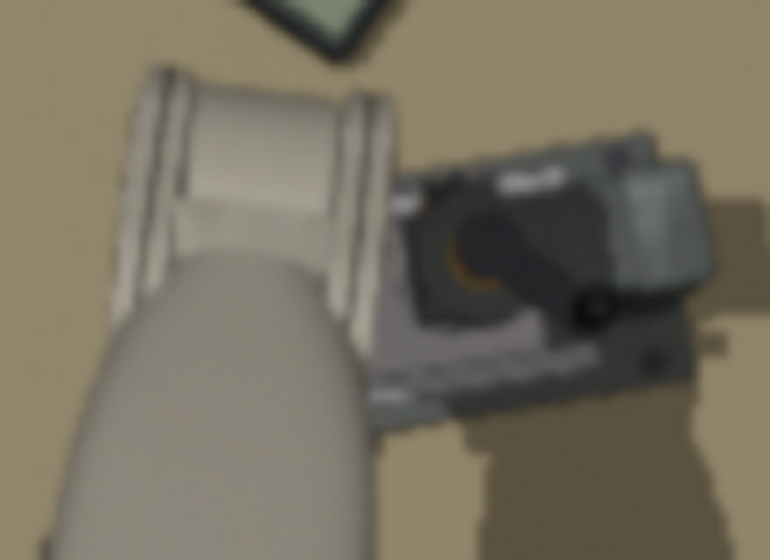

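```bash
python3 -m inch '0 0 0 0 0 -2 0.9; 0 0 0 0 0 -2 0.9; 0 0 0 0 0 0 0.9'; python3 -m inch '0 0 0 0 0 -1.5 0.9; 0 0 0 0 0 0 0.9';  python3 -m inch '0 0 0 0 0 -1.5 0.9; 0 0 0 0 0 0 0.9'
```

```text
clock: 20.5
eef_pos: [0.5413, -0.0863, 0.0445]
tool_rot: [-0.703, -0.052, 0.054, 0.707]
ft_force: [-5.1, 0.6, 12.3]
grip_width: 0.0159
clock: 20.75
eef_pos: [0.5415, -0.0877, 0.0445]
tool_rot: [-0.703, -0.052, 0.054, 0.707]
ft_force: [-5.6, 0.6, 12.8]
grip_width: 0.0159
clock: 21.0
eef_pos: [0.5416, -0.0888, 0.0445]
tool_rot: [-0.703, -0.052, 0.054, 0.708]
ft_force: [-6.1, 2.4, 12.7]
grip_width: 0.0162
```

```bash
python3 -m inch '0 0 0 0 0 -1.5 0.9; 0 0 0 0 0 0 0.9'; python3 -m inch '0 0 0 0 0 -1 0.9; 0 0 0 0 0 0 0.9'
```

```text
clock: 21.25
eef_pos: [0.5416, -0.0888, 0.0445]
tool_rot: [-0.701, -0.052, 0.054, 0.709]
ft_force: [-5.8, 6.1, 13.7]
grip_width: 0.0161
clock: 21.5
eef_pos: [0.5416, -0.0888, 0.0445]
tool_rot: [-0.701, -0.053, 0.055, 0.709]
ft_force: [-5.9, 9.2, 14.9]
grip_width: 0.0161
```

```bash
python3 -m inch '0 0 0 0 0 2.2 0.9; 0 0 0 0 0 0 0.8; 0 0 0 0 0 0 0.7; 0 0 0 0 0 0 0.55; 0 0 0 0 0 0 0.5; 0 0 0 0 -10 0 0.5; 0 0 0 0 -30 0 0.5; 0 0 0 0 -50 0 0.5; 0 0 0 0 -55 0 0.5; 0 0 0 0 -50 0 0.5; 0 0 0 0 -30 0 0.5; 0 0 0 0 0 0 0.5'
python3 - <<'E'
from h import *
cam("side");cam("top")
crop("side",(310,120,375,245),6,"pics/s13.png",[(.527,-.2293,.242)])
crop("top",(290,180,400,260),7,"pics/t13.png",[(.527,-.2293,.242)])
go((.527,-.2293,.27),8.6)
E
```

```text
clock: 23.0
eef_pos: [0.5448, -0.0914, 0.2721]
tool_rot: [-0.704, -0.055, 0.051, 0.707]
ft_force: [-0.3, -0.1, -0.7]
grip_width: 0.0426
t 23.10 p [543.  -91.  268.1] F [ 0.5 -0.3 -0.5] w 42.5 yaw(x) 8.6 j [-0.17  0.33  0.23  1.47  0.01  1.25]
turn about world z 0.0 => tool y -0.0 ; shift in PRESENT axes mm [ -36.4   -2.6 -134.3]; in NEW axes x [ -36.4   -1.9 -134.3] new j6 1.2517173808025832
```

View pics/s13.png

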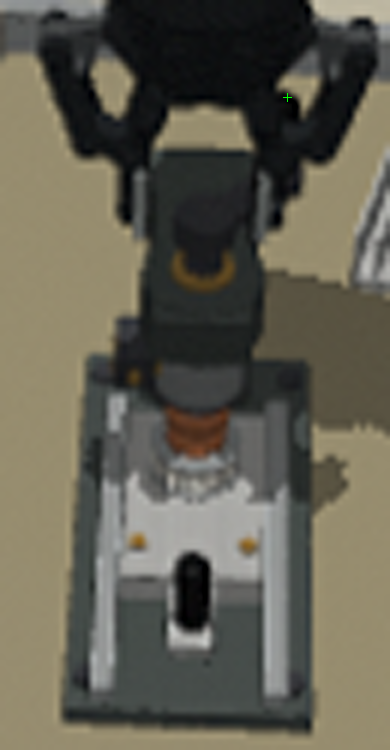

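View pics/t13.png

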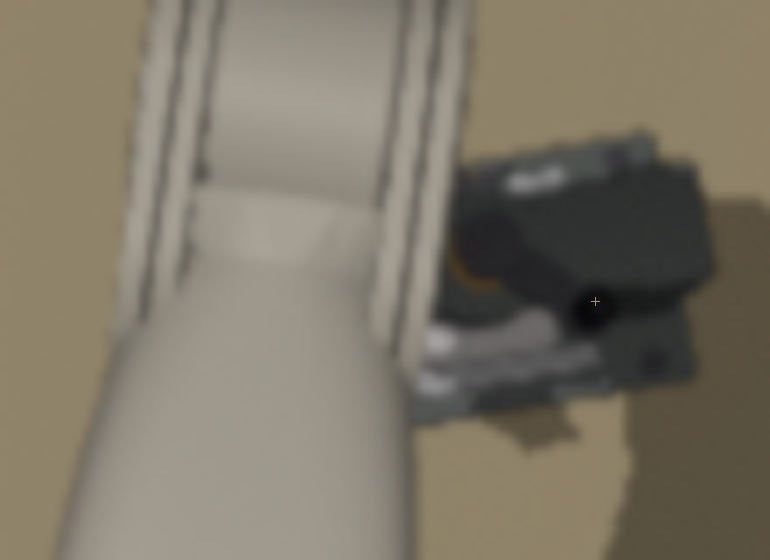

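```bash
python3 -m inch '0 0 0 -6 0 -24 0.5; 0 0 0 -10 0 -36 0.5; 0 0 0 -10 0 -36 0.5; 0 0 0 -7 0 -28 0.5; 0 0 0 -3.4 0 -10 0.5; 0 0 0 0 0 0 0.5; 0 0 0 0 0 0 0.5; 0 0 0 0 0 0 0.5'
python3 - <<'E'
from h import *
p,Rm,o=st()
cam("side")
crop("side",(300,90,390,200),6,"pics/s14.png",[p])
go((.527,-.2293,.206),8.6)
E
```

```text
clock: 24.1
eef_pos: [0.5274, -0.2279, 0.2676]
tool_rot: [-0.703, -0.053, 0.054, 0.707]
ft_force: [-0.5, 0.4, 1.0]
grip_width: 0.0427
t 24.10 p [ 527.4 -227.9  267.6] F [-0.5  0.4  1. ] w 42.7 yaw(x) 8.7 j [-0.41  0.39  0.3   1.49  0.    1.01]
t 24.15 p [ 527.4 -228.   267.7] F [ 0.8  0.2 -0.4] w 42.4 yaw(x) 8.7 j [-0.41  0.39  0.3   1.49  0.    1.01]
turn about world z -0.1 => tool y 0.1 ; shift in PRESENT axes mm [-0.6 61.7 -1.6]; in NEW axes x [-0.6 61.7 -1.2] new j6 1.0087932151948407
```

View pics/s14.png

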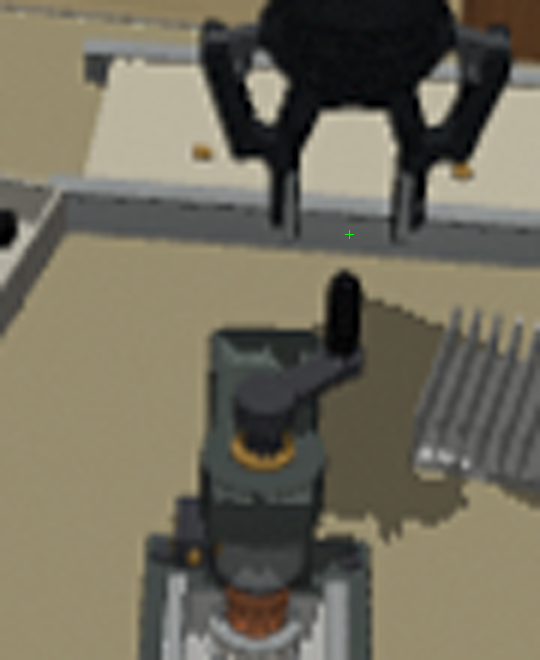

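```bash
python3 -m inch '0 0 0 -0.6 20 -1.4 0.5; 0 0 0 0 20 0 0.5; 0 0 0 0 14 0 0.5; 0 0 0 0 7 0 0.5; 0 0 0 0 0 0 0.5; 0 0 0 0 0 0 0.5; 0 0 0 0 0 0 0.65; 0 0 0 0 0 0 0.72; 0 0 0 0 0 0 0.78; 0 0 0 0 0 0 0.85; 0 0 0 0 0 0 0.9; 0 0 0 0 0 0 0.9'
python3 - <<'E'
from h import *
p,Rm,o=st()
cam("side")
crop("side",(300,90,390,200),6,"pics/s15.png")
E
```

```text
clock: 25.65
eef_pos: [0.5262, -0.2303, 0.2069]
tool_rot: [-0.703, -0.052, 0.054, 0.707]
ft_force: [-4.0, -0.6, 5.6]
grip_width: 0.0151
t 25.65 p [ 526.2 -230.3  206.9] F [-4.  -0.6  5.6] w 15.1 yaw(x) 8.6 j [-0.41  0.4   0.17  1.34  0.    1.01]
```

View pics/s15.png

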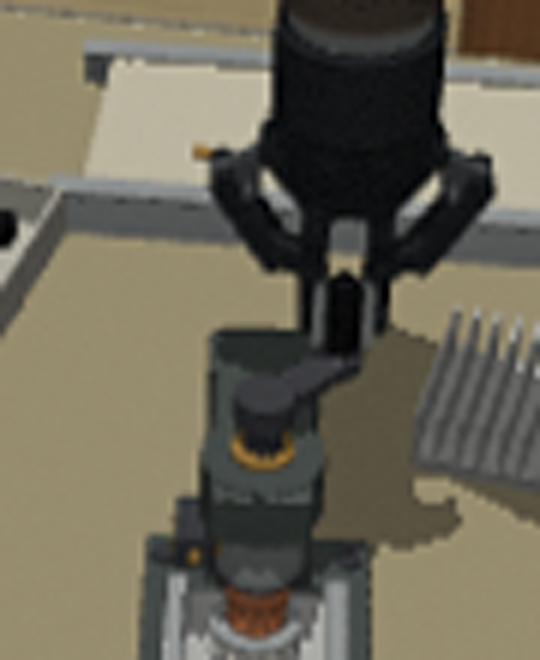

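```bash
python3 - <<'E'
import numpy as np
def t(s,e,d):
    for q in np.arange(s,e,d):
        a,b=np.radians(q),np.radians(q+d); print("%d>%d: %.1f %.2f %.1f"%(q,q+d,-50*(np.sin(b)-np.sin(a)),d/36,-50*(np.cos(b)-np.cos(a))),end=" | ")
t(45,405,10);print();t(0,360,5)
E
```

```text
45>55: -5.6 0.28 6.7 | 55>65: -4.4 0.28 7.5 | 65>75: -3.0 0.28 8.2 | 75>85: -1.5 0.28 8.6 | 85>95: -0.0 0.28 8.7 | 95>105: 1.5 0.28 8.6 | 105>115: 3.0 0.28 8.2 | 115>125: 4.4 0.28 7.5 | 125>135: 5.6 0.28 6.7 | 135>145: 6.7 0.28 5.6 | 145>155: 7.5 0.28 4.4 | 155>165: 8.2 0.28 3.0 | 165>175: 8.6 0.28 1.5 | 175>185: 8.7 0.28 -0.0 | 185>195: 8.6 0.28 -1.5 | 195>205: 8.2 0.28 -3.0 | 205>215: 7.5 0.28 -4.4 | 215>225: 6.7 0.28 -5.6 | 225>235: 5.6 0.28 -6.7 | 235>245: 4.4 0.28 -7.5 | 245>255: 3.0 0.28 -8.2 | 255>265: 1.5 0.28 -8.6 | 265>275: -0.0 0.28 -8.7 | 275>285: -1.5 0.28 -8.6 | 285>295: -3.0 0.28 -8.2 | 295>305: -4.4 0.28 -7.5 | 305>315: -5.6 0.28 -6.7 | 315>325: -6.7 0.28 -5.6 | 325>335: -7.5 0.28 -4.4 | 335>345: -8.2 0.28 -3.0 | 345>355: -8.6 0.28 -1.5 | 355>365: -8.7 0.28 -0.0 | 365>375: -8.6 0.28 1.5 | 375>385: -8.2 0.28 3.0 | 385>395: -7.5 0.28 4.4 | 395>405: -6.7 0.28 5.6 | 
0>5: -4.4 0.14 0.2 | 5>10: -4.3 0.14 0.6 | 10>15: -4.3 0.14 0.9 | 15>20: -4.2 0.14 1.3 | 20>25: -4.0 0.14 1.7 | 25>30: -3.9 0.14 2.0 | 30>35: -3.7 0.14 2.3 | 35>40: -3.5 0.14 2.7 | 40>45: -3.2 0.14 2.9 | 45>5
[... 849 characters left out ...]
 -2.9 | 225>230: 2.9 0.14 -3.2 | 230>235: 2.7 0.14 -3.5 | 235>240: 2.3 0.14 -3.7 | 240>245: 2.0 0.14 -3.9 | 245>250: 1.7 0.14 -4.0 | 250>255: 1.3 0.14 -4.2 | 255>260: 0.9 0.14 -4.3 | 260>265: 0.6 0.14 -4.3 | 265>270: 0.2 0.14 -4.4 | 270>275: -0.2 0.14 -4.4 | 275>280: -0.6 0.14 -4.3 | 280>285: -0.9 0.14 -4.3 | 285>290: -1.3 0.14 -4.2 | 290>295: -1.7 0.14 -4.0 | 295>300: -2.0 0.14 -3.9 | 300>305: -2.3 0.14 -3.7 | 305>310: -2.7 0.14 -3.5 | 310>315: -2.9 0.14 -3.2 | 315>320: -3.2 0.14 -2.9 | 320>325: -3.5 0.14 -2.7 | 325>330: -3.7 0.14 -2.3 | 330>335: -3.9 0.14 -2.0 | 335>340: -4.0 0.14 -1.7 | 340>345: -4.2 0.14 -1.3 | 345>350: -4.3 0.14 -0.9 | 350>355: -4.3 0.14 -0.6 | 355>360: -4.4 0.14 -0.2 |
```

```bash
cat > ck.py <<'E'
import sys
from h import *
import h
p,Rm,o=st()
C=np.array([.5566,-.190]); d=p[:2]-C; th=np.radians(8.6)
cx=d@[np.cos(th),np.sin(th)]; cy=d@[-np.sin(th),np.cos(th)]
print("q %.1f r %.1f tangF %.1f"%(np.degrees(np.arctan2(-cx,-cy))%360,np.hypot(cx,cy)*1e3, float(np.array(o["ft_force"][:2])@np.array([d[1],-d[0]])/np.linalg.norm(d))))
if len(sys.argv)>1:
    cam("side"); crop("side",(300,90,390,200),6,sys.argv[1])
E
python3 -m inch '0 0 0 -5.6 0.3 6.7 0.9; 0 0 0 -4.4 0.3 7.5 0.9; 0 0 0 -3 0.3 8.2 0.9; 0 0 0 0 0 0 0.9'; python3 ck.py
python3 -m inch '0 0 0 -1.5 0.3 8.6 0.9; 0 0 0 0 0.3 8.7 0.9; 0 0 0 1.5 0.3 8.6 0.9; 0 0 0 0 0 0 0.9'; python3 ck.py pics/s16.png
```

```text
clock: 26.2
eef_pos: [0.5105, -0.2108, 0.2062]
tool_rot: [-0.704, -0.052, 0.053, 0.706]
ft_force: [-2.7, -4.6, 3.9]
grip_width: 0.0151
t 26.20 p [ 510.5 -210.8  206.2] F [-2.7 -4.6  3.9] w 15.1 yaw(x) 8.6 j [-0.39  0.36  0.1   1.32  0.    1.03]
q 74.4 r 50.6 tangF -3.1
clock: 26.7
eef_pos: [0.5064, -0.1841, 0.2053]
tool_rot: [-0.703, -0.052, 0.054, 0.707]
ft_force: [-3.8, -1.7, 5.3]
grip_width: 0.0155
t 26.70 p [ 506.4 -184.1  205.3] F [-3.8 -1.7  5.3] w 15.5 yaw(x) 8.6 j [-0.35  0.33  0.06  1.31  0.    1.07]
q 105.3 r 50.6 tangF -2.1
```

View pics/s16.png

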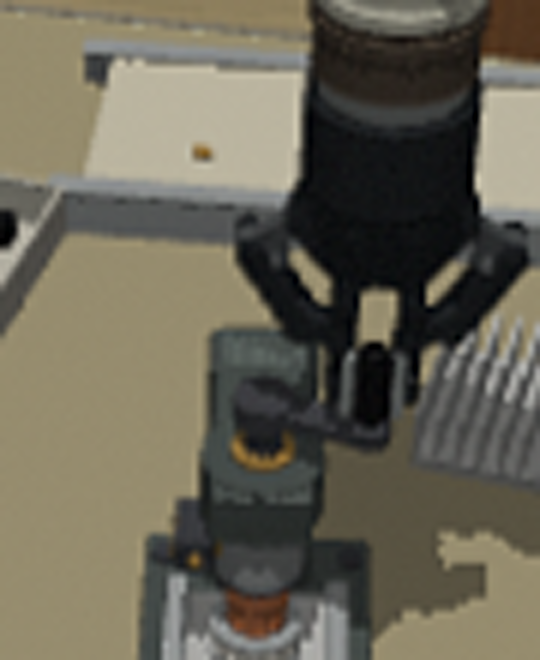

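Works well and the crank follows. I'll continue to about 275°.

```bash
python3 -m inch '0 0 0 3 0.3 8.2 0.9; 0 0 0 4.4 0.3 7.5 0.9; 0 0 0 5.6 0.3 6.7 0.9; 0 0 0 6.7 0.3 5.6 0.9; 0 0 0 7.5 0.3 4.4 0.9; 0 0 0 8.2 0.3 3 0.9; 0 0 0 8.6 0.3 1.5 0.9; 0 0 0 8.7 0.3 0 0.9; 0 0 0 0 0 0 0.9'; python3 ck.py pics/s17.png
python3 -m inch '0 0 0 8.6 0.3 -1.5 0.9; 0 0 0 8.2 0.3 -3 0.9; 0 0 0 7.5 0.3 -4.4 0.9; 0 0 0 6.7 0.3 -5.6 0.9; 0 0 0 5.6 0.3 -6.7 0.9; 0 0 0 0 0 0 0.9'; python3 ck.py pics/s18.png
```

```text
clock: 27.88
eef_pos: [0.5546, -0.1401, 0.203]
tool_rot: [-0.703, -0.053, 0.053, 0.707]
ft_force: [-0.4, -2.7, 5.0]
grip_width: 0.0154
t 27.88 p [ 554.6 -140.1  203. ] F [-0.4 -2.7  5. ] w 15.4 yaw(x) 8.6 j [-0.25  0.4   0.15  1.33  0.01  1.17]
q 186.3 r 49.9 tangF -0.5
clock: 28.68
eef_pos: [0.5925, -0.1559, 0.2017]
tool_rot: [-0.703, -0.052, 0.054, 0.707]
ft_force: [-3.9, -2.7, 7.9]
grip_width: 0.015
t 28.68 p [ 592.5 -155.9  201.7] F [-3.9 -2.7  7.9] w 15.0 yaw(x) 8.6 j [-0.26  0.48  0.28  1.37  0.    1.16]
q 235.1 r 49.5 tangF -0.7
```

View pics/s18.png

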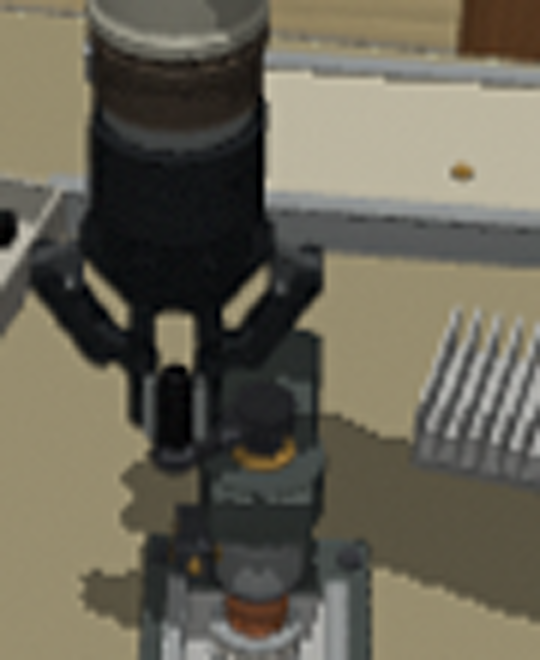

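```bash
cat >> ck.py <<'E'
if len(sys.argv)>1:
    hsv=cv2.cvtColor(h._c["side"]["color"],cv2.COLOR_BGR2HSV)[174:196,314:340]
    m=(hsv[...,0]>8)&(hsv[...,0]<30)&(hsv[...,1]>140)&(hsv[...,2]>70)
    ys,xs=np.nonzero(m); n=len(xs)
    print("brass n",n,"xmin",xs.min()+314 if n else None,"mean",(xs.mean()+314,ys.mean()+174) if n else None)
    if n and (n>14 or xs.min()+314<330): print("POPPED?"); sys.exit(1)
E
python3 -m inch '0 0 0 4.4 0.3 -7.5 0.9; 0 0 0 3 0.3 -8.2 0.9; 0 0 0 1.5 0.3 -8.6 0.9; 0 0 0 0 0.3 -8.7 0.9; 0 0 0 0 0 0 0.9'; python3 ck.py pics/s19.png
```

```text
clock: 29.35
eef_pos: [0.6059, -0.186, 0.2006]
tool_rot: [-0.702, -0.052, 0.054, 0.708]
ft_force: [-5.0, 0.1, 8.4]
grip_width: 0.0149
t 29.35 p [ 605.9 -186.   200.6] F [-5.   0.1  8.4] w 14.9 yaw(x) 8.6 j [-0.3   0.53  0.35  1.4   0.01  1.12]
q 273.9 r 49.5 tangF -0.5
brass n 8 xmin 332 mean (np.float64(336.125), np.float64(188.75))
```

View pics/s19.png

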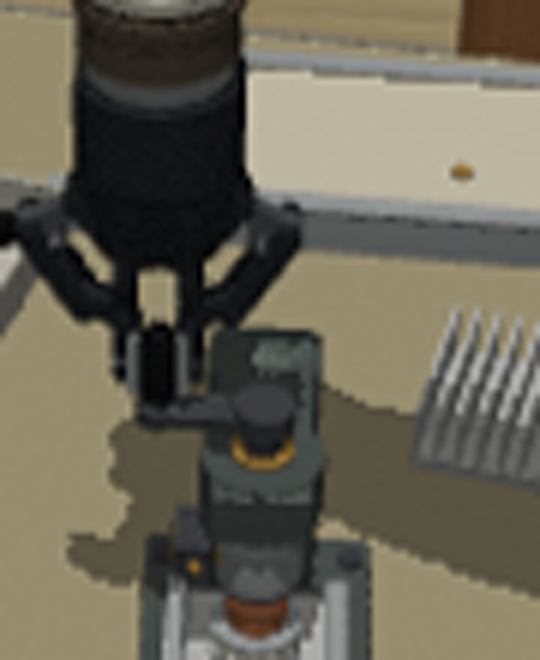

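```bash
python3 -m inch '0 0 0 -1.5 0.3 -8.6 0.9; 0 0 0 -3 0.3 -8.2 0.9; 0 0 0 -4.4 0.3 -7.5 0.9; 0 0 0 0 0 0 0.9'; python3 ck.py pics/s20.png && python3 -m inch '0 0 0 -5.6 0.3 -6.7 0.9; 0 0 0 -6.7 0.3 -5.6 0.9; 0 0 0 0 0 0 0.9' && python3 ck.py pics/s21.png && python3 -m inch '0 0 0 -3.7 0.2 -2.3 0.9; 0 0 0 -3.9 0.1 -2 0.9' && python3 ck.py pics/s22.png && python3 -m inch '0 0 0 -4 0.1 -1.7 0.9; 0 0 0 0 0 0 0.9' && python3 ck.py pics/s23.png
```

```text
clock: 29.9
eef_pos: [0.6019, -0.21, 0.1998]
tool_rot: [-0.702, -0.054, 0.053, 0.709]
ft_force: [-3.2, 3.7, 8.7]
grip_width: 0.0151
t 29.90 p [ 601.9 -210.   199.8] F [-3.2  3.7  8.7] w 15.1 yaw(x) 8.7 j [-0.34  0.54  0.36  1.4   0.01  1.08]
q 302.4 r 49.5 tangF -2.0
brass n 7 xmin 332 mean (np.float64(336.7142857142857), np.float64(189.57142857142858))
clock: 30.32
eef_pos: [0.5928, -0.224, 0.1993]
tool_rot: [-0.702, -0.055, 0.052, 0.708]
ft_force: [0.4, 3.2, 5.9]
grip_width: 0.0151
t 30.32 p [ 592.8 -224.   199.3] F [0.4 3.2 5.9] w 15.1 yaw(x) 8.7 j [-0.37  0.53  0.34  1.39  0.01  1.05]
q 321.9 r 49.7 tangF -2.6
brass n 7 xmin 332 mean (np.float64(336.7142857142857), np.float64(189.57142857142858))
clock: 30.62
eef_pos: [0.5874, -0.2291, 0.1991]
tool_rot: [-0.702, -0.056, 0.052, 0.708]
ft_force: [4.3, 3.4, 6.3]
grip_width: 0.0155
t 30.62 p [ 587.4 -229.1  199.1] F [4.3 3.4 6.3] w 15.5 yaw(x) 8.7 j [-0.38  0.52  0.33  1.38  0.01  1.04]
q 330.3 r 49.7 tangF -5.5
brass n 7 xmin 332 mean (np.float64(336.7142857142857), np.float64(189.57142857142858))
clock: 30.92
eef_pos: [0.5835, -0.2319, 0.199]
tool_rot: [-0.702, -0.056, 0.052, 0.708]
ft_force: [4.0, 2.7, 6.0]
grip_width: 0.015
t 30.93 p [ 583.5 -231.9  199. ] F [4.  2.7 6. ] w 15.0 yaw(x) 8.7 j [-0.38  0.51  0.32  1.38  0.01  1.04]
q 335.9 r 49.8 tangF -4.9
brass n 7 xmin 332 mean (np.float64(336.7142857142857), np.float64(189.57142857142858))
```

View pics/s23.png

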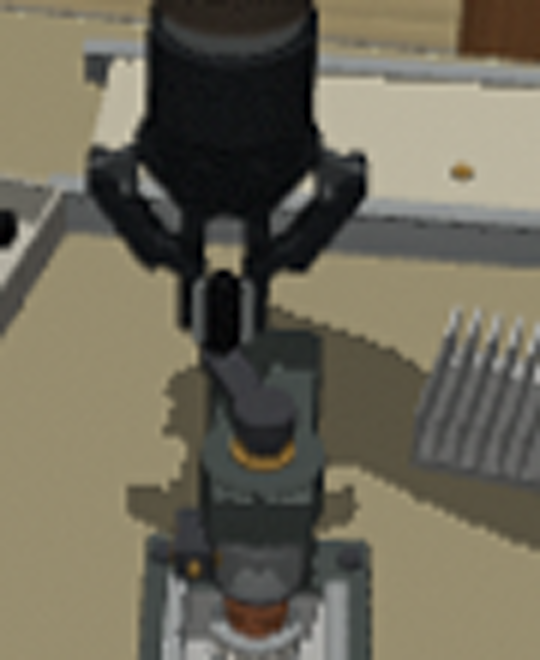

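```bash
cat >> ck.py <<'E'
    print("tab_end",[(x["conf"],x["point"]) for x in bot.spot_point("tab_end","side")][:2])
    ref=cv2.imread("pics/side0.png")[176:192,318:332].astype(int); cur=h._c["side"]["color"][176:192,318:332].astype(int)
    D=np.abs(ref-cur).sum(2); print("diff n>60:",(D>60).sum(),"sum",D.sum())
    if len(sys.argv)>2 and (D>60).sum()>int(sys.argv[2]): print("POPPED? diff"); sys.exit(1)
E
python3 -m inch '0 0 0 -4.2 0.1 -1.3 0.9; 0 0 0 0 0 0 0.9' && python3 ck.py pics/s24.png
```

```text
clock: 31.22
eef_pos: [0.5797, -0.2342, 0.1988]
tool_rot: [-0.702, -0.056, 0.052, 0.708]
ft_force: [4.6, 1.6, 5.5]
grip_width: 0.0153
t 31.23 p [ 579.7 -234.2  198.8] F [4.6 1.6 5.5] w 15.3 yaw(x) 8.7 j [-0.39  0.51  0.31  1.37  0.01  1.03]
q 341.0 r 49.9 tangF -4.8
brass n 7 xmin 332 mean (np.float64(336.7142857142857), np.float64(189.57142857142858))
tab_end []
diff n>60: 20 sum 3983
```

```bash
python3 -m inch '0 0 0 -4.3 0.1 -0.9 0.9; 0 0 0 0 0 0 0.9' && python3 ck.py pics/s25.png 32 && python3 -m inch '0 0 0 -4.3 0.2 -0.6 0.9; 0 0 0 0 0 0 0.9' && python3 ck.py pics/s26.png 32 && python3 -m inch '0 0 0 -4.4 0.1 -0.2 0.9; 0 0 0 0 0 0 0.9' && python3 ck.py pics/s27.png 32  && python3 -m inch '0 0 0 -4.4 0.1 0.2 0.9; 0 0 0 0 0 0 0.9' && python3 ck.py pics/s28.png 32 ; ls -t pics | head -1
```

```text
clock: 31.58
eef_pos: [0.5756, -0.2362, 0.1987]
tool_rot: [-0.703, -0.056, 0.051, 0.708]
ft_force: [4.7, 1.4, 4.9]
grip_width: 0.0151
t 31.57 p [ 575.6 -236.2  198.7] F [4.7 1.4 4.9] w 15.1 yaw(x) 8.7 j [-0.39  0.5   0.3   1.37  0.01  1.03]
q 346.2 r 49.9 tangF -4.9
brass n 6 xmin 332 mean (np.float64(336.5), np.float64(189.5))
tab_end [(0.59, [261.9, 341.8])]
diff n>60: 15 sum 3298
clock: 31.92
eef_pos: [0.5715, -0.2377, 0.1985]
tool_rot: [-0.703, -0.056, 0.051, 0.707]
ft_force: [5.0, 0.5, 4.6]
grip_width: 0.0152
t 31.93 p [ 571.5 -237.7  198.5] F [5.  0.5 4.6] w 15.2 yaw(x) 8.7 j [-0.4   0.49  0.29  1.36  0.01  1.02]
q 351.3 r 49.9 tangF -4.9
brass n 6 xmin 332 mean (np.float64(336.5), np.float64(189.5))
tab_end []
diff n>60: 10 sum 3080
clock: 32.28
eef_pos: [0.5672, -0.2389, 0.1984]
tool_rot: [-0.703, -0.055, 0.051, 0.707]
ft_force: [4.8, -0.0, 4.6]
grip_width: 0.0151
t 32.27 p [ 567.2 -238.9  198.4] F [ 4.8 -0.   4.6] w 15.1 yaw(x) 8.7 j [-0.4   0.48  0.27  1.36  0.01  1.02]
q 356.4 r 50.0 tangF -4.7
brass n 7 xmin 331 mean (np.float64(335.7142857142857), np.float64(188.85714285714286))
tab_end []
diff n>60: 10 sum 3104
clock: 32.62
eef_pos: [0.5626, -0.2397, 0.1983]
tool_rot: [-0.703, -0.055, 0.051, 0.707]
ft_force: [5.3, -1.1, 4.7]
grip_width: 0.0153
t 32.62 p [ 562.6 -239.7  198.3] F [ 5.3 -1.1  4.7] w 15.3 yaw(x) 8.6 j [-0.41  0.48  0.26  1.35  0.01  1.01]
q 1.7 r 50.1 tangF -5.1
brass n 7 xmin 331 mean (np.float64(335.7142857142857), np.float64(188.85714285714286))
tab_end []
diff n>60: 13 sum 3123
s28.png
```

```bash
python3 -m inch '0 0 0 -4.3 0.1 0.6 0.9; 0 0 0 0 0 0 0.9' && python3 ck.py pics/s29.png 28 && python3 -m inch '0 0 0 -4.3 0.2 0.9 0.9; 0 0 0 0 0 0 0.9' && python3 ck.py pics/s30.png 28 && python3 -m inch '0 0 0 -4.2 0.1 1.3 0.9; 0 0 0 0 0 0 0.9' && python3 ck.py pics/s31.png 28; cp $(ls -t pics/*.png | head -1) pics/v1.png
```

```text
clock: 32.98
eef_pos: [0.5582, -0.2401, 0.1981]
tool_rot: [-0.704, -0.055, 0.051, 0.707]
ft_force: [5.4, -1.5, 4.1]
grip_width: 0.0151
t 32.98 p [ 558.2 -240.1  198.1] F [ 5.4 -1.5  4.1] w 15.1 yaw(x) 8.6 j [-0.41  0.47  0.25  1.35  0.01  1.01]
q 6.7 r 50.1 tangF -5.4
brass n 7 xmin 331 mean (np.float64(335.7142857142857), np.float64(188.85714285714286))
tab_end []
diff n>60: 13 sum 3204
clock: 33.33
eef_pos: [0.5538, -0.2401, 0.198]
tool_rot: [-0.704, -0.055, 0.051, 0.707]
ft_force: [5.1, -2.1, 5.0]
grip_width: 0.0153
t 33.33 p [ 553.8 -240.1  198. ] F [ 5.1 -2.1  5. ] w 15.3 yaw(x) 8.6 j [-0.41  0.46  0.23  1.34  0.01  1.01]
q 11.8 r 50.2 tangF -5.2
brass n 6 xmin 332 mean (np.float64(336.5), np.float64(189.5))
tab_end []
diff n>60: 14 sum 3377
clock: 33.67
eef_pos: [0.5494, -0.2397, 0.1978]
tool_rot: [-0.704, -0.055, 0.051, 0.706]
ft_force: [4.9, -3.1, 4.3]
grip_width: 0.015
t 33.67 p [ 549.4 -239.7  197.8] F [ 4.9 -3.1  4.3] w 15.0 yaw(x) 8.6 j [-0.41  0.45  0.22  1.34  0.01  1.01]
q 16.9 r 50.2 tangF -5.3
brass n 6 xmin 332 mean (np.float64(336.5), np.float64(189.5))
tab_end [(0.53, [278.7, 218.0]), (0.16, [262.8, 340.2])]
diff n>60: 14 sum 3260
```

View pics/v1.png

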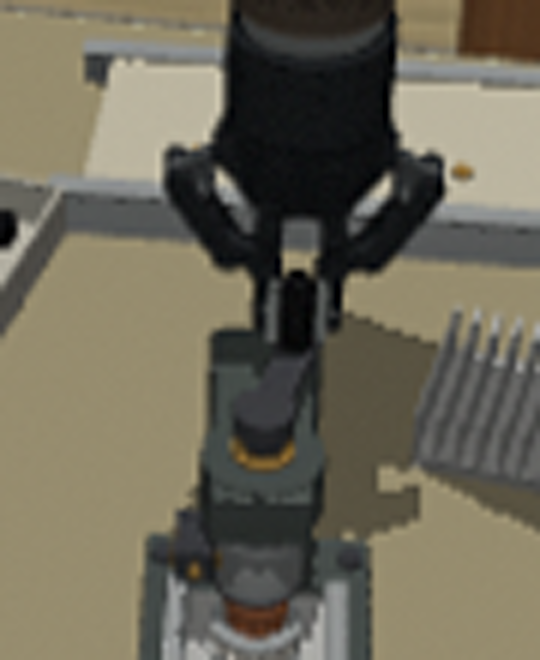

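```bash
sed -i '/tab_end/d' ck.py; python3 -m inch '0 0 0 -4 0.1 1.7 0.9; 0 0 0 0 0 0 0.9' && python3 ck.py pics/s32.png 28 && python3 -m inch '0 0 0 -3.9 0.2 2 0.9; 0 0 0 0 0 0 0.9' && python3 ck.py pics/s33.png 28 && python3 -m inch '0 0 0 -3.7 0.1 2.3 0.9; 0 0 0 0 0 0 0.9' && python3 ck.py pics/s34.png 28 && python3 -m inch '0 0 0 -3.5 0.1 2.7 0.9; 0 0 0 0 0 0 0.9' && python3 ck.py pics/s35.png 28; cp $(ls -t pics/*.png | head -1) pics/v2.png
```

```text
clock: 34.02
eef_pos: [0.545, -0.2389, 0.1977]
tool_rot: [-0.704, -0.055, 0.051, 0.706]
ft_force: [4.7, -3.7, 3.9]
grip_width: 0.0153
t 34.02 p [ 545.  -238.9  197.7] F [ 4.7 -3.7  3.9] w 15.3 yaw(x) 8.6 j [-0.42  0.44  0.21  1.33  0.    1.01]
q 21.9 r 50.3 tangF -5.4
brass n 7 xmin 332 mean (np.float64(336.85714285714283), np.float64(190.0))
diff n>60: 13 sum 3264
clock: 34.33
eef_pos: [0.5407, -0.2378, 0.1976]
tool_rot: [-0.704, -0.054, 0.051, 0.706]
ft_force: [4.1, -3.5, 4.3]
grip_width: 0.0155
t 34.33 p [ 540.7 -237.8  197.6] F [ 4.1 -3.5  4.3] w 15.5 yaw(x) 8.6 j [-0.42  0.43  0.19  1.33  0.    1.  ]
q 27.0 r 50.3 tangF -5.0
brass n 6 xmin 332 mean (np.float64(336.5), np.float64(189.83333333333334))
diff n>60: 13 sum 3373
clock: 34.62
eef_pos: [0.5366, -0.2362, 0.1974]
tool_rot: [-0.704, -0.054, 0.051, 0.706]
ft_force: [3.5, -4.4, 4.4]
grip_width: 0.0153
t 34.62 p [ 536.6 -236.2  197.4] F [ 3.5 -4.4  4.4] w 15.3 yaw(x) 8.6 j [-0.42  0.43  0.18  1.32  0.    1.  ]
q 32.0 r 50.4 tangF -4.9
brass n 7 xmin 332 mean (np.float64(336.85714285714283), np.float64(190.28571428571428))
diff n>60: 13 sum 3331
clock: 34.92
eef_pos: [0.5324, -0.2343, 0.1973]
tool_rot: [-0.704, -0.054, 0.052, 0.706]
ft_force: [2.3, -5.5, 3.3]
grip_width: 0.0151
t 34.92 p [ 532.4 -234.3  197.3] F [ 2.3 -5.5  3.3] w 15.1 yaw(x) 8.6 j [-0.42  0.42  0.17  1.32  0.    1.01]
q 37.2 r 50.4 tangF -4.6
brass n 6 xmin 332 mean (np.float64(336.5), np.float64(189.83333333333334))
diff n>60: 14 sum 3366
```

View pics/v2.png

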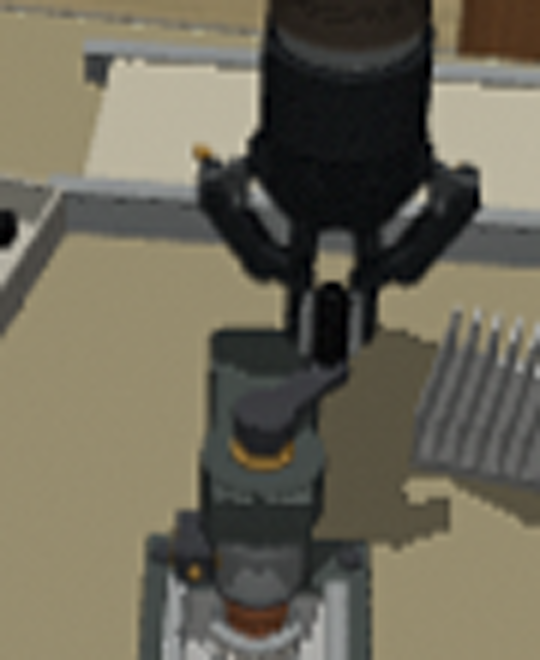

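The tab's brass spot is still latched at crop (195,570). I'll continue.

```bash
python3 -m inch '0 0 0 -3.2 0.1 2.9 0.9; 0 0 0 0 0 0 0.9' && python3 ck.py pics/s36.png 26 && python3 -m inch '0 0 0 -2.9 0.2 3.2 0.9; 0 0 0 0 0 0 0.9' && python3 ck.py pics/s37.png 26 && python3 -m inch '0 0 0 -2.7 0.1 3.5 0.9; 0 0 0 0 0 0 0.9' && python3 ck.py pics/s38.png 26 && python3 -m inch '0 0 0 -2.3 0.1 3.7 0.9; 0 0 0 0 0 0 0.9' && python3 ck.py pics/s39.png 26 && python3 -m inch '0 0 0 -2 0.2 3.9 0.9; 0 0 0 0 0 0 0.9' && python3 ck.py pics/s40.png 26; cp $(ls -t pics/*.png | head -1) pics/v3.png
```

```text
clock: 35.22
eef_pos: [0.5286, -0.232, 0.1971]
tool_rot: [-0.704, -0.054, 0.052, 0.706]
ft_force: [2.3, -5.7, 4.6]
grip_width: 0.0153
t 35.23 p [ 528.6 -232.   197.1] F [ 2.3 -5.7  4.6] w 15.3 yaw(x) 8.6 j [-0.42  0.41  0.15  1.31  0.    1.01]
q 42.3 r 50.4 tangF -5.1
brass n 7 xmin 332 mean (np.float64(336.85714285714283), np.float64(190.28571428571428))
diff n>60: 16 sum 3487
clock: 35.52
eef_pos: [0.5251, -0.2294, 0.197]
tool_rot: [-0.705, -0.054, 0.052, 0.706]
ft_force: [2.7, -5.8, 4.6]
grip_width: 0.0153
t 35.52 p [ 525.1 -229.4  197. ] F [ 2.7 -5.8  4.6] w 15.3 yaw(x) 8.5 j [-0.41  0.4   0.14  1.31  0.    1.01]
q 47.2 r 50.5 tangF -5.7
brass n 7 xmin 332 mean (np.float64(336.85714285714283), np.float64(190.28571428571428))
diff n>60: 16 sum 3525
clock: 35.83
eef_pos: [0.5216, -0.2264, 0.1968]
tool_rot: [-0.705, -0.053, 0.052, 0.706]
ft_force: [1.4, -6.8, 4.4]
grip_width: 0.0153
t 35.83 p [ 521.6 -226.4  196.8] F [ 1.4 -6.8  4.4] w 15.3 yaw(x) 8.5 j [-0.41  0.39  0.13  1.3   0.    1.01]
q 52.4 r 50.5 tangF -5.7
brass n 8 xmin 331 mean (np.float64(336.125), np.float64(189.625))
diff n>60: 15 sum 3516
clock: 36.12
eef_pos: [0.5185, -0.2232, 0.1967]
tool_rot: [-0.705, -0.053, 0.052, 0.706]
ft_force: [0.8, -6.1, 4.7]
grip_width: 0.0155
t 36.12 p [ 518.5 -223.2  196.7] F [ 0.8 -6.1  4.7] w 15.5 yaw(x) 8.5 j [-0.41  0.38  0.11  1.3   0.    1.01]
q 57.5 r 50.6 tangF -5.1
brass n 7 xmin 331 mean (np.float64(335.7142857142857), np.float64(189.42857142857142))
diff n>60: 16 sum 3542
clock: 36.42
eef_pos: [0.5157, -0.2198, 0.1966]
tool_rot: [-0.705, -0.053, 0.052, 0.706]
ft_force: [-0.3, -7.1, 4.9]
grip_width: 0.015
t 36.42 p [ 515.7 -219.8  196.6] F [-0.3 -7.1  4.9] w 15.0 yaw(x) 8.5 j [-0.4   0.38  0.1   1.3   0.    1.02]
q 62.6 r 50.6 tangF -5.6
brass n 6 xmin 331 mean (np.float64(335.1666666666667), np.float64(188.83333333333334))
diff n>60: 17 sum 3534
```

View pics/v3.png

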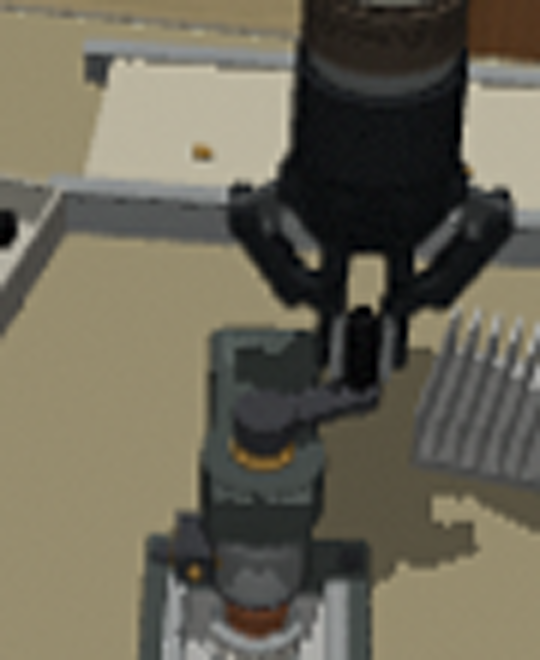

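```bash
python3 -m inch '0 0 0 -1.7 0.1 4 0.9; 0 0 0 0 0 0 0.9' && python3 ck.py pics/s41.png 28 && python3 -m inch '0 0 0 -1.3 0.1 4.2 0.9; 0 0 0 0 0 0 0.9' && python3 ck.py pics/s42.png 28 && python3 -m inch '0 0 0 -0.9 0.2 4.3 0.9; 0 0 0 0 0 0 0.9' && python3 ck.py pics/s43.png 28 && python3 -m inch '0 0 0 -0.6 0.1 4.3 0.9; 0 0 0 0 0 0 0.9' && python3 ck.py pics/s44.png 28 && python3 -m inch '0 0 0 -0.2 0.2 4.4 0.9; 0 0 0 0 0 0 0.9' && python3 ck.py pics/s45.png 28; cp $(ls -t pics/*.png | head -1) pics/v4.png
```

```text
clock: 36.72
eef_pos: [0.5132, -0.216, 0.1964]
tool_rot: [-0.705, -0.053, 0.052, 0.706]
ft_force: [-0.9, -7.5, 5.6]
grip_width: 0.0149
t 36.73 p [ 513.2 -216.   196.4] F [-0.9 -7.5  5.6] w 14.9 yaw(x) 8.5 j [-0.4   0.37  0.09  1.29  0.    1.02]
q 67.7 r 50.6 tangF -6.0
brass n 7 xmin 331 mean (np.float64(334.7142857142857), np.float64(188.14285714285714))
diff n>60: 16 sum 3525
clock: 37.02
eef_pos: [0.511, -0.212, 0.1963]
tool_rot: [-0.705, -0.052, 0.053, 0.706]
ft_force: [-1.5, -6.8, 5.6]
grip_width: 0.0152
t 37.02 p [ 511.  -212.   196.3] F [-1.5 -6.8  5.6] w 15.2 yaw(x) 8.5 j [-0.39  0.36  0.08  1.29  0.    1.03]
q 72.9 r 50.6 tangF -5.5
brass n 7 xmin 332 mean (np.float64(335.85714285714283), np.float64(189.28571428571428))
diff n>60: 17 sum 3522
clock: 37.33
eef_pos: [0.5093, -0.2078, 0.1961]
tool_rot: [-0.705, -0.052, 0.053, 0.706]
ft_force: [-2.2, -6.8, 7.0]
grip_width: 0.0149
t 37.33 p [ 509.3 -207.8  196.1] F [-2.2 -6.8  7. ] w 14.9 yaw(x) 8.5 j [-0.39  0.36  0.07  1.29  0.    1.03]
q 78.0 r 50.6 tangF -5.6
brass n 6 xmin 331 mean (np.float64(334.1666666666667), np.float64(187.66666666666666))
diff n>60: 19 sum 3567
clock: 37.62
eef_pos: [0.5078, -0.2036, 0.196]
tool_rot: [-0.705, -0.052, 0.053, 0.706]
ft_force: [-3.3, -6.5, 5.5]
grip_width: 0.0152
t 37.62 p [ 507.8 -203.6  196. ] F [-3.3 -6.5  5.5] w 15.2 yaw(x) 8.5 j [-0.38  0.35  0.07  1.29  0.    1.04]
q 83.1 r 50.6 tangF -5.4
brass n 6 xmin 331 mean (np.float64(334.1666666666667), np.float64(187.66666666666666))
diff n>60: 17 sum 3551
clock: 37.92
eef_pos: [0.5068, -0.1991, 0.1958]
tool_rot: [-0.704, -0.052, 0.053, 0.706]
ft_force: [-3.0, -7.3, 6.5]
grip_width: 0.0154
t 37.92 p [ 506.8 -199.1  195.8] F [-3.  -7.3  6.5] w 15.4 yaw(x) 8.5 j [-0.37  0.35  0.06  1.28  0.    1.05]
q 88.2 r 50.6 tangF -6.6
brass n 7 xmin 331 mean (np.float64(334.85714285714283), np.float64(188.42857142857142))
diff n>60: 18 sum 3600
```

View pics/v4.png

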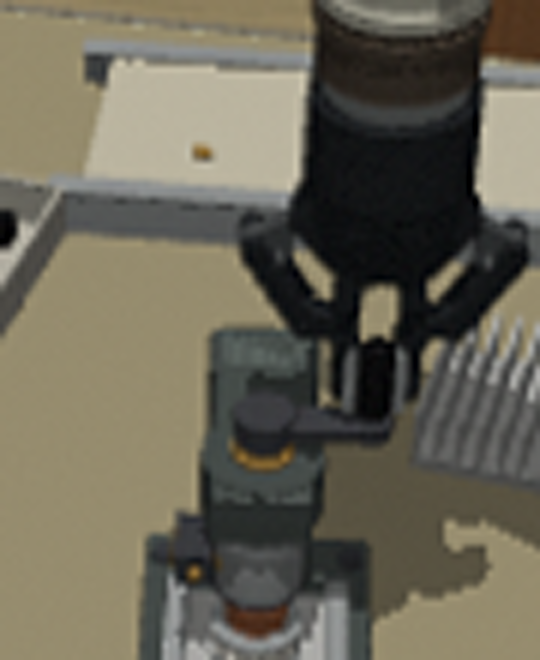

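```bash
python3 -m inch '0 0 0 0.2 0.1 4.4 0.9; 0 0 0 0 0 0 0.9' && python3 ck.py pics/s46.png 28 && python3 -m inch '0 0 0 0.6 0.1 4.3 0.9; 0 0 0 0 0 0 0.9' && python3 ck.py pics/s47.png 28 && python3 -m inch '0 0 0 0.9 0.2 4.3 0.9; 0 0 0 0 0 0 0.9' && python3 ck.py pics/s48.png 28 && python3 -m inch '0 0 0 1.3 0.1 4.2 0.9; 0 0 0 0 0 0 0.9' && python3 ck.py pics/s49.png 28 && python3 -m inch '0 0 0 1.7 0.1 4 0.9; 0 0 0 0 0 0 0.9' && python3 ck.py pics/s50.png 28; cp $(ls -t pics/*.png | head -1) pics/v5.png
```

```text
clock: 38.22
eef_pos: [0.5062, -0.1946, 0.1957]
tool_rot: [-0.704, -0.052, 0.053, 0.706]
ft_force: [-2.8, -6.1, 7.7]
grip_width: 0.0155
t 38.23 p [ 506.2 -194.6  195.7] F [-2.8 -6.1  7.7] w 15.5 yaw(x) 8.5 j [-0.37  0.34  0.05  1.28  0.    1.05]
q 93.4 r 50.6 tangF -5.8
brass n 5 xmin 332 mean (np.float64(336.2), np.float64(190.0))
diff n>60: 16 sum 3562
clock: 38.52
eef_pos: [0.506, -0.1902, 0.1955]
tool_rot: [-0.704, -0.052, 0.053, 0.706]
ft_force: [-3.3, -6.4, 6.8]
grip_width: 0.0153
t 38.52 p [ 506.  -190.2  195.5] F [-3.3 -6.4  6.8] w 15.3 yaw(x) 8.5 j [-0.36  0.34  0.05  1.28  0.    1.06]
q 98.4 r 50.6 tangF -6.4
brass n 5 xmin 332 mean (np.float64(336.2), np.float64(190.0))
diff n>60: 16 sum 3610
clock: 38.83
eef_pos: [0.5062, -0.1856, 0.1954]
tool_rot: [-0.704, -0.052, 0.053, 0.706]
ft_force: [-4.0, -5.1, 7.7]
grip_width: 0.0151
t 38.83 p [ 506.2 -185.6  195.4] F [-4.  -5.1  7.7] w 15.1 yaw(x) 8.5 j [-0.35  0.34  0.04  1.28  0.    1.07]
q 103.6 r 50.6 tangF -5.5
brass n 5 xmin 332 mean (np.float64(336.2), np.float64(190.0))
diff n>60: 16 sum 3603
clock: 39.12
eef_pos: [0.5068, -0.1812, 0.1953]
tool_rot: [-0.704, -0.052, 0.054, 0.706]
ft_force: [-3.6, -6.0, 6.6]
grip_width: 0.0151
t 39.12 p [ 506.8 -181.2  195.3] F [-3.6 -6.   6.6] w 15.1 yaw(x) 8.5 j [-0.34  0.34  0.04  1.28  0.    1.08]
q 108.7 r 50.6 tangF -6.5
brass n 5 xmin 332 mean (np.float64(336.2), np.float64(190.0))
diff n>60: 16 sum 3622
clock: 39.42
eef_pos: [0.5078, -0.1768, 0.1951]
tool_rot: [-0.704, -0.052, 0.054, 0.706]
ft_force: [-4.0, -4.8, 6.6]
grip_width: 0.0153
t 39.42 p [ 507.8 -176.8  195.1] F [-4.  -4.8  6.6] w 15.3 yaw(x) 8.5 j [-0.34  0.34  0.04  1.28  0.    1.09]
q 113.7 r 50.6 tangF -5.7
brass n 4 xmin 332 mean (np.float64(335.5), np.float64(189.25))
diff n>60: 17 sum 3725
```

View pics/v5.png

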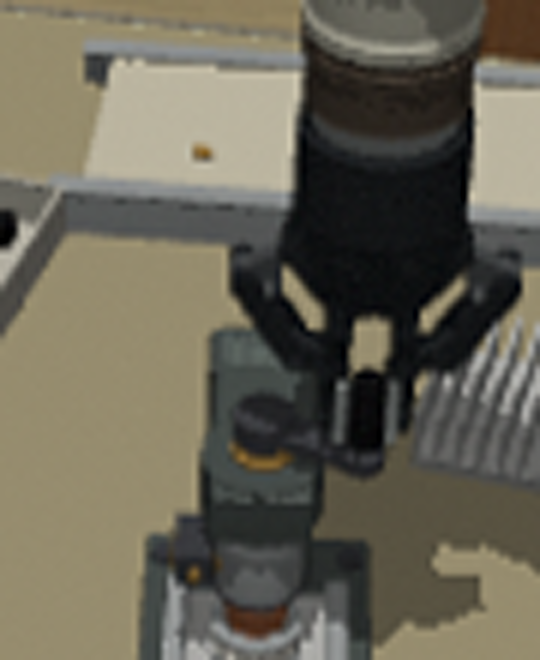

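View pics/s17.png

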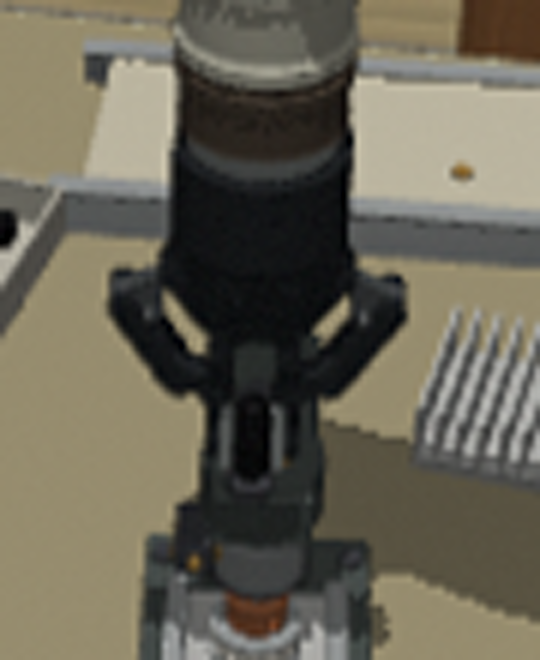

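```bash
python3 -m inch '0 0 0 2 0.2 3.9 0.9; 0 0 0 0 0 0 0.9' && python3 ck.py pics/s51.png 28 && python3 -m inch '0 0 0 2.3 0.1 3.7 0.9; 0 0 0 0 0 0 0.9' && python3 ck.py pics/s52.png 28 && python3 -m inch '0 0 0 2.7 0.1 3.5 0.9; 0 0 0 0 0 0 0.9' && python3 ck.py pics/s53.png 28 && python3 -m inch '0 0 0 2.9 0.2 3.2 0.9; 0 0 0 0 0 0 0.9' && python3 ck.py pics/s54.png 28; cp $(ls -t pics/*.png | head -1) pics/v6.png
```

```text
clock: 39.72
eef_pos: [0.5092, -0.1726, 0.195]
tool_rot: [-0.704, -0.052, 0.054, 0.706]
ft_force: [-3.5, -5.3, 6.2]
grip_width: 0.0148
t 39.73 p [ 509.2 -172.6  195. ] F [-3.5 -5.3  6.2] w 14.8 yaw(x) 8.5 j [-0.33  0.34  0.04  1.28  0.    1.09]
q 118.8 r 50.5 tangF -6.1
brass n 5 xmin 332 mean (np.float64(336.2), np.float64(190.0))
diff n>60: 16 sum 3858
clock: 40.02
eef_pos: [0.5109, -0.1685, 0.1948]
tool_rot: [-0.704, -0.052, 0.054, 0.706]
ft_force: [-3.6, -5.2, 7.0]
grip_width: 0.015
t 40.02 p [ 510.9 -168.5  194.8] F [-3.6 -5.2  7. ] w 15.0 yaw(x) 8.5 j [-0.32  0.34  0.04  1.28  0.    1.1 ]
q 123.7 r 50.5 tangF -6.2
brass n 5 xmin 332 mean (np.float64(336.2), np.float64(190.0))
diff n>60: 18 sum 3864
clock: 40.33
eef_pos: [0.513, -0.1646, 0.1947]
tool_rot: [-0.704, -0.052, 0.054, 0.706]
ft_force: [-3.8, -5.1, 7.2]
grip_width: 0.0153
t 40.33 p [ 513.  -164.6  194.7] F [-3.8 -5.1  7.2] w 15.3 yaw(x) 8.5 j [-0.31  0.34  0.04  1.28  0.    1.11]
q 128.8 r 50.5 tangF -6.3
brass n 3 xmin 332 mean (np.float64(334.3333333333333), np.float64(187.66666666666666))
diff n>60: 16 sum 3882
clock: 40.62
eef_pos: [0.5154, -0.161, 0.1946]
tool_rot: [-0.704, -0.052, 0.054, 0.706]
ft_force: [-4.4, -4.1, 7.7]
grip_width: 0.0151
t 40.62 p [ 515.4 -161.   194.6] F [-4.4 -4.1  7.7] w 15.1 yaw(x) 8.5 j [-0.3   0.34  0.05  1.28  0.    1.12]
q 133.8 r 50.4 tangF -5.9
brass n 3 xmin 332 mean (np.float64(334.3333333333333), np.float64(187.66666666666666))
diff n>60: 17 sum 3936
```

View pics/v6.png

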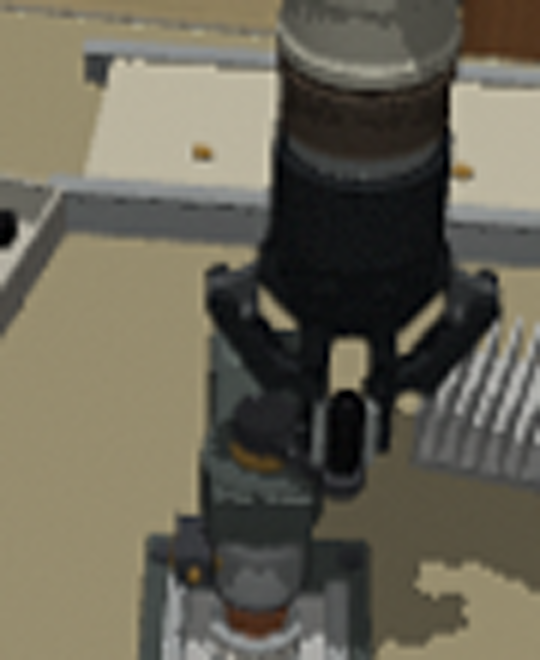

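```bash
python3 -m inch '0 0 0 3.2 0.1 2.9 0.9; 0 0 0 0 0 0 0.9' && python3 ck.py pics/s55.png 28 && python3 -m inch '0 0 0 3.5 0.1 2.7 0.9; 0 0 0 0 0 0 0.9' && python3 ck.py pics/s56.png 28 && python3 -m inch '0 0 0 3.7 0.2 2.3 0.9; 0 0 0 0 0 0 0.9' && python3 ck.py pics/s57.png 28 && python3 -m inch '0 0 0 3.9 0.1 2 0.9; 0 0 0 0 0 0 0.9' && python3 ck.py pics/s58.png 28; cp $(ls -t pics/*.png | head -1) pics/v7.png
```

```text
clock: 40.92
eef_pos: [0.518, -0.1576, 0.1944]
tool_rot: [-0.704, -0.052, 0.054, 0.707]
ft_force: [-3.6, -3.4, 6.7]
grip_width: 0.0151
t 40.92 p [ 518.  -157.6  194.4] F [-3.6 -3.4  6.7] w 15.1 yaw(x) 8.5 j [-0.3   0.34  0.05  1.28  0.    1.12]
q 138.6 r 50.4 tangF -4.9
brass n 4 xmin 331 mean (np.float64(333.5), np.float64(187.25))
diff n>60: 16 sum 3886
clock: 41.22
eef_pos: [0.521, -0.1544, 0.1943]
tool_rot: [-0.704, -0.052, 0.054, 0.707]
ft_force: [-3.5, -3.7, 6.9]
grip_width: 0.0152
t 41.23 p [ 521.  -154.4  194.3] F [-3.5 -3.7  6.9] w 15.2 yaw(x) 8.6 j [-0.29  0.35  0.06  1.28  0.    1.13]
q 143.6 r 50.4 tangF -5.0
brass n 4 xmin 331 mean (np.float64(333.5), np.float64(187.25))
diff n>60: 16 sum 3856
clock: 41.52
eef_pos: [0.5243, -0.1514, 0.1941]
tool_rot: [-0.704, -0.052, 0.054, 0.707]
ft_force: [-5.2, -4.3, 7.7]
grip_width: 0.0154
t 41.52 p [ 524.3 -151.4  194.1] F [-5.2 -4.3  7.7] w 15.4 yaw(x) 8.6 j [-0.28  0.35  0.06  1.28  0.    1.14]
q 148.7 r 50.3 tangF -6.7
brass n 4 xmin 331 mean (np.float64(333.5), np.float64(187.25))
diff n>60: 20 sum 4084
clock: 41.82
eef_pos: [0.5277, -0.1488, 0.194]
tool_rot: [-0.704, -0.051, 0.054, 0.707]
ft_force: [-3.7, -4.6, 7.1]
grip_width: 0.0154
t 41.83 p [ 527.7 -148.8  194. ] F [-3.7 -4.6  7.1] w 15.4 yaw(x) 8.6 j [-0.28  0.36  0.07  1.29  0.    1.15]
q 153.6 r 50.3 tangF -5.7
brass n 4 xmin 331 mean (np.float64(333.5), np.float64(187.25))
diff n>60: 20 sum 4299
```

View pics/v7.png

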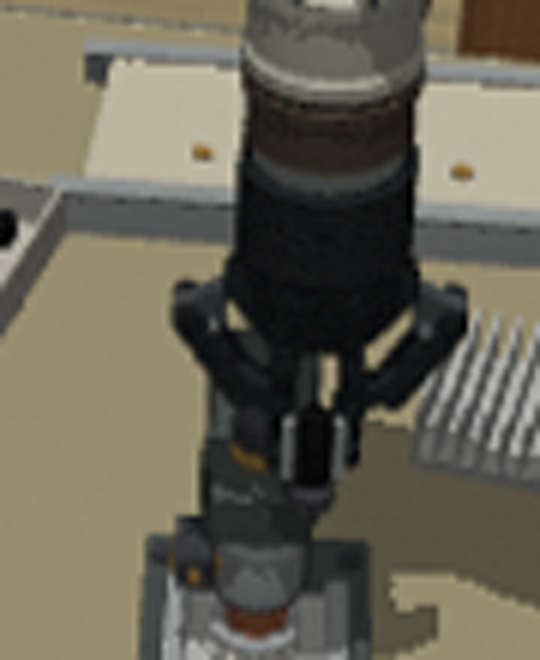

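```bash
python3 -m inch '0 0 0 4 0.1 1.7 0.9; 0 0 0 0 0 0 0.9' && python3 ck.py pics/s59.png 30 && python3 -m inch '0 0 0 4.2 0.2 1.3 0.9; 0 0 0 0 0 0 0.9' && python3 ck.py pics/s60.png 30 && python3 -m inch '0 0 0 4.3 0.1 0.9 0.9; 0 0 0 0 0 0 0.9' && python3 ck.py pics/s61.png 30 && python3 -m inch '0 0 0 4.3 0.1 0.6 0.9; 0 0 0 0 0 0 0.9' && python3 ck.py pics/s62.png 30; cp $(ls -t pics/*.png | head -1) pics/v8.png
```

```text
clock: 42.12
eef_pos: [0.5314, -0.1466, 0.1939]
tool_rot: [-0.704, -0.051, 0.054, 0.707]
ft_force: [-5.4, -3.6, 7.6]
grip_width: 0.0149
t 42.12 p [ 531.4 -146.6  193.9] F [-5.4 -3.6  7.6] w 14.9 yaw(x) 8.5 j [-0.27  0.36  0.08  1.29  0.    1.15]
q 158.5 r 50.2 tangF -6.5
brass n 2 xmin 332 mean (np.float64(335.5), np.float64(189.0))
diff n>60: 22 sum 4495
clock: 42.42
eef_pos: [0.5353, -0.1446, 0.1937]
tool_rot: [-0.704, -0.051, 0.054, 0.707]
ft_force: [-4.4, -4.2, 7.4]
grip_width: 0.0154
t 42.42 p [ 535.3 -144.6  193.7] F [-4.4 -4.2  7.4] w 15.4 yaw(x) 8.6 j [-0.27  0.37  0.09  1.29  0.    1.16]
q 163.5 r 50.2 tangF -5.8
brass n 3 xmin 332 mean (np.float64(332.0), np.float64(186.0))
diff n>60: 24 sum 4605
clock: 42.72
eef_pos: [0.5393, -0.1429, 0.1936]
tool_rot: [-0.703, -0.051, 0.054, 0.707]
ft_force: [-4.8, -3.7, 7.5]
grip_width: 0.0151
t 42.73 p [ 539.3 -142.9  193.6] F [-4.8 -3.7  7.5] w 15.1 yaw(x) 8.6 j [-0.26  0.38  0.1   1.3   0.    1.16]
q 168.4 r 50.2 tangF -5.8
brass n 2 xmin 331 mean (np.float64(331.5), np.float64(186.0))
diff n>60: 30 sum 5722
clock: 43.02
eef_pos: [0.5434, -0.1417, 0.1935]
tool_rot: [-0.703, -0.051, 0.054, 0.707]
ft_force: [-5.0, -3.7, 8.2]
grip_width: 0.0153
t 43.02 p [ 543.4 -141.7  193.5] F [-5.  -3.7  8.2] w 15.3 yaw(x) 8.6 j [-0.26  0.38  0.11  1.3   0.    1.16]
q 173.3 r 50.1 tangF -5.8
brass n 3 xmin 331 mean (np.float64(331.6666666666667), np.float64(186.33333333333334))
diff n>60: 31 sum 6460
POPPED? diff
```

View pics/v8.png

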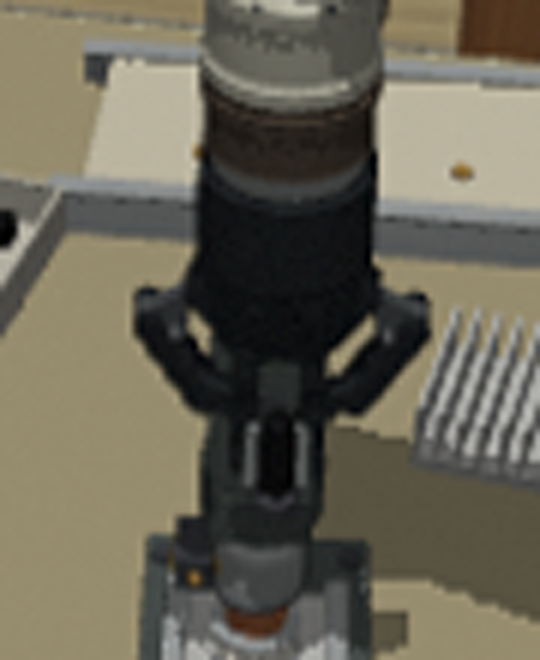

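```bash
python3 -m inch '0 0 0 4.4 0.2 0.2 0.9; 0 0 0 0 0 0 0.9' && python3 ck.py pics/s63.png 45 && python3 -m inch '0 0 0 4.4 0.1 -0.2 0.9; 0 0 0 0 0 0 0.9' && python3 ck.py pics/s64.png 45; python3 -c "
import cv2,numpy as np
ims=[cv2.imread('pics/s%d.png'%i)[480:640,60:330] for i in(62,63,64)]
cv2.imwrite('pics/v9.png',np.hstack(ims)[:, :800])"
```

```text
clock: 43.32
eef_pos: [0.5476, -0.1408, 0.1933]
tool_rot: [-0.703, -0.051, 0.054, 0.707]
ft_force: [-5.2, -3.3, 7.9]
grip_width: 0.0152
t 43.33 p [ 547.6 -140.8  193.3] F [-5.2 -3.3  7.9] w 15.2 yaw(x) 8.6 j [-0.25  0.39  0.12  1.3   0.    1.17]
q 178.3 r 50.0 tangF -5.7
brass n 2 xmin 332 mean (np.float64(332.0), np.float64(186.5))
diff n>60: 33 sum 6612
clock: 43.62
eef_pos: [0.5519, -0.1402, 0.1932]
tool_rot: [-0.703, -0.051, 0.054, 0.707]
ft_force: [-5.7, -3.1, 8.7]
grip_width: 0.0148
t 43.62 p [ 551.9 -140.2  193.2] F [-5.7 -3.1  8.7] w 14.8 yaw(x) 8.6 j [-0.25  0.4   0.13  1.31  0.    1.17]
q 183.2 r 50.0 tangF -6.0
brass n 2 xmin 331 mean (np.float64(331.5), np.float64(186.0))
diff n>60: 41 sum 7101
```

View pics/v9.png

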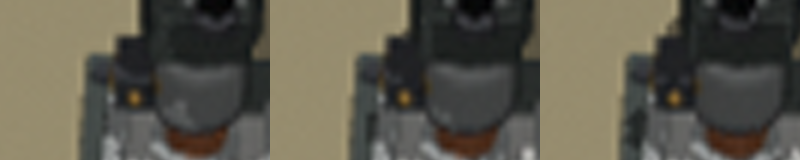

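```bash
python3 -m inch '0 0 0 4.3 0.1 -0.6 0.9; 0 0 0 0 0 0 0.9' && python3 ck.py pics/s65.png 60 && python3 -m inch '0 0 0 4.3 0.2 -0.9 0.9; 0 0 0 0 0 0 0.9' && python3 ck.py pics/s66.png 60; python3 -c "
import cv2,numpy as np
ims=[cv2.imread('pics/s%d.png'%i)[480:640,60:330] for i in(64,65,66)]
cv2.imwrite('pics/v10.png',np.hstack(ims)[:, :800])"
```

```text
clock: 43.92
eef_pos: [0.5561, -0.1401, 0.193]
tool_rot: [-0.703, -0.051, 0.054, 0.707]
ft_force: [-7.0, -2.1, 8.1]
grip_width: 0.0147
t 43.92 p [ 556.1 -140.1  193. ] F [-7.  -2.1  8.1] w 14.7 yaw(x) 8.6 j [-0.25  0.41  0.14  1.31  0.    1.17]
q 188.0 r 49.9 tangF -7.0
brass n 2 xmin 332 mean (np.float64(332.0), np.float64(186.5))
diff n>60: 43 sum 7506
clock: 44.22
eef_pos: [0.5604, -0.1403, 0.1929]
tool_rot: [-0.703, -0.051, 0.054, 0.707]
ft_force: [-6.8, -3.5, 9.1]
grip_width: 0.0149
t 44.23 p [ 560.4 -140.3  192.9] F [-6.8 -3.5  9.1] w 14.9 yaw(x) 8.6 j [-0.25  0.42  0.16  1.31  0.    1.17]
q 193.0 r 49.9 tangF -6.5
brass n 3 xmin 332 mean (np.float64(334.3333333333333), np.float64(189.0))
diff n>60: 45 sum 7911
```

View pics/v10.png

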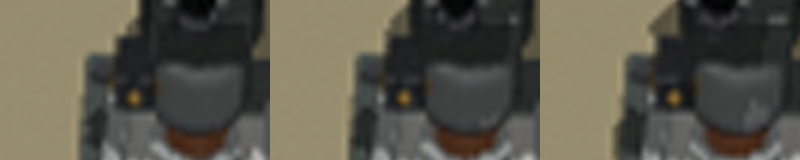

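```bash
python3 -m inch '0 0 0 4.2 0.1 -1.3 0.9; 0 0 0 0 0 0 0.9' && python3 ck.py pics/s67.png 60 && python3 -m inch '0 0 0 4 0.1 -1.7 0.9; 0 0 0 0 0 0 0.9' && python3 ck.py pics/s68.png 60; python3 -c "
import cv2,numpy as np
ims=[cv2.imread('pics/s%d.png'%i)[480:640,60:330] for i in(66,67,68)]
cv2.imwrite('pics/v11.png',np.hstack(ims)[:, :800])"
```

```text
clock: 44.52
eef_pos: [0.5646, -0.1408, 0.1928]
tool_rot: [-0.703, -0.051, 0.055, 0.707]
ft_force: [-6.5, -2.4, 8.4]
grip_width: 0.015
t 44.52 p [ 564.6 -140.8  192.8] F [-6.5 -2.4  8.4] w 15.0 yaw(x) 8.6 j [-0.25  0.43  0.17  1.32  0.    1.17]
q 197.9 r 49.8 tangF -6.0
brass n 5 xmin 332 mean (np.float64(334.8), np.float64(189.0))
diff n>60: 48 sum 8559
clock: 44.82
eef_pos: [0.5688, -0.1418, 0.1926]
tool_rot: [-0.703, -0.051, 0.055, 0.707]
ft_force: [-7.4, -2.1, 8.9]
grip_width: 0.0153
t 44.83 p [ 568.8 -141.8  192.6] F [-7.4 -2.1  8.9] w 15.3 yaw(x) 8.6 j [-0.25  0.44  0.18  1.32  0.    1.17]
q 202.7 r 49.8 tangF -6.7
brass n 3 xmin 331 mean (np.float64(334.0), np.float64(188.66666666666666))
diff n>60: 63 sum 10143
POPPED? diff
```

View pics/v11.png

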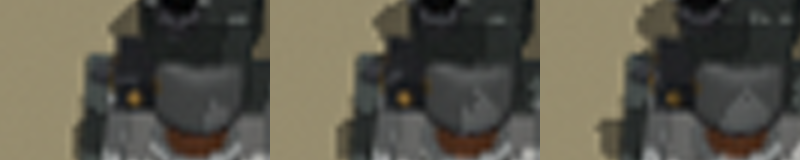

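```bash
python3 -m inch '0 0 0 3.9 0.2 -2 0.9; 0 0 0 0 0 0 0.9' && python3 ck.py pics/s69.png 85 && python3 -m inch '0 0 0 3.7 0.1 -2.3 0.9; 0 0 0 0 0 0 0.9' && python3 ck.py pics/s70.png 85; python3 -c "
import cv2,numpy as np
ims=[cv2.imread('pics/s%d.png'%i)[480:640,60:330] for i in(68,69,70)]
cv2.imwrite('pics/v12.png',np.hstack(ims)[:, :800])"
```

```text
clock: 45.12
eef_pos: [0.5729, -0.143, 0.1925]
tool_rot: [-0.703, -0.051, 0.055, 0.707]
ft_force: [-6.6, -2.4, 8.8]
grip_width: 0.0152
t 45.12 p [ 572.9 -143.   192.5] F [-6.6 -2.4  8.8] w 15.2 yaw(x) 8.6 j [-0.25  0.44  0.2   1.33  0.    1.17]
q 207.7 r 49.7 tangF -5.5
brass n 2 xmin 332 mean (np.float64(335.5), np.float64(189.5))
diff n>60: 74 sum 11683
clock: 45.42
eef_pos: [0.5768, -0.1446, 0.1924]
tool_rot: [-0.703, -0.051, 0.055, 0.708]
ft_force: [-7.3, -1.0, 9.9]
grip_width: 0.0155
t 45.42 p [ 576.8 -144.6  192.4] F [-7.3 -1.   9.9] w 15.5 yaw(x) 8.6 j [-0.25  0.45  0.21  1.33  0.    1.17]
q 212.6 r 49.7 tangF -6.3
brass n 1 xmin 332 mean (np.float64(332.0), np.float64(186.0))
diff n>60: 91 sum 13698
POPPED? diff
```

View pics/v12.png

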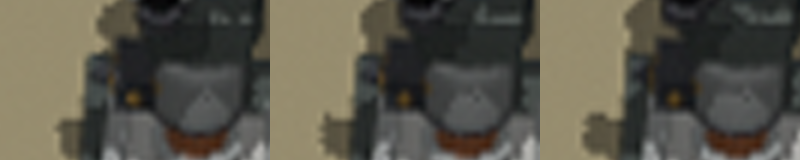

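```bash
python3 -c "
import cv2,numpy as np
ims=[cv2.resize(cv2.imread('pics/s%d.png'%i)[500:630,110:230],None,fx=3.3,fy=3.3) for i in(50,70)]
cv2.imwrite('pics/v13.png',np.hstack(ims))"
```

```text
(no output)
```

View pics/v13.png

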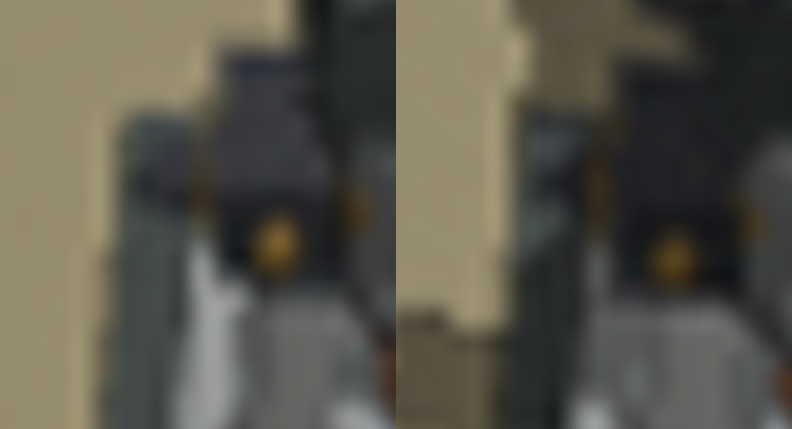

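```bash
python3 -m inch '0 0 0 3.5 0.1 -2.7 0.9; 0 0 0 0 0 0 0.9' && python3 ck.py pics/s71.png 140 && python3 -m inch '0 0 0 3.2 0.2 -2.9 0.9; 0 0 0 0 0 0 0.9' && python3 ck.py pics/s72.png 140; python3 -c "
import cv2,numpy as np
ims=[cv2.imread('pics/s%d.png'%i)[480:640,60:330] for i in(70,71,72)]
cv2.imwrite('pics/v14.png',np.hstack(ims)[:, :800])"
```

```text
clock: 45.72
eef_pos: [0.5806, -0.1466, 0.1922]
tool_rot: [-0.703, -0.051, 0.055, 0.708]
ft_force: [-7.4, 0.3, 9.3]
grip_width: 0.0152
t 45.73 p [ 580.6 -146.6  192.2] F [-7.4  0.3  9.3] w 15.2 yaw(x) 8.6 j [-0.25  0.46  0.22  1.34  0.01  1.17]
q 217.5 r 49.6 tangF -6.6
brass n 37 xmin 323 mean (np.float64(325.8378378378378), np.float64(181.86486486486487))
POPPED?[ WARN:0@0.047] global loadsave.cpp:275 findDecoder imread_('pics/s72.png'): can't open/read file: check file path/integrity
Traceback (most recent call last):
TypeError: 'NoneType' object is not subscriptable
```

View pics/s71.png

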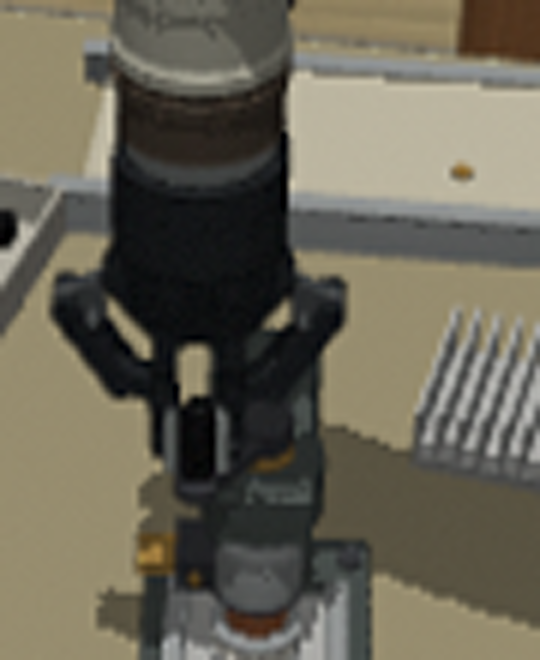

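The tab has popped: brass at crop (155,552), standing about 8 px out. I'll ease off, release and lift clear.

```bash
python3 -m inch '0 0 0 -1 0 0.8 0.9; 0 0 0 0 0 0 0.8; 0 0 0 0 0 0 0.7; 0 0 0 0 0 0 0.6; 0 0 0 0 0 0 0.5; 0 0 0 0 0 0 0.5; 0 0 0 0 -10 0 0.5; 0 0 0 0 -25 0 0.5; 0 0 0 0 -35 0 0.5; 0 0 0 0 -40 0 0.5; 0 0 0 -40 -20 0 0.5; 0 0 0 -50 0 0 0.5'
python3 -m inch '0 0 0 -50 0 30 0.5; 0 0 0 -50 0 30 0.5; 0 0 0 -30 0 0 0.5; 0 0 0 0 0 0 0.5; 0 0 0 0 0 0 0.5'
python3 - <<'E'
from h import *
st(); cam("side","pics/f_s.png"); cam("top","pics/f_t.png")
crop("side",(300,110,390,220),6,"pics/f1.png"); crop("top",(270,170,420,270),5,"pics/f2.png")
E
```

```text
clock: 47.28
eef_pos: [0.4934, -0.1608, 0.3245]
tool_rot: [-0.704, -0.055, 0.052, 0.706]
ft_force: [0.3, -1.0, 1.0]
grip_width: 0.0427
clock: 47.9
eef_pos: [0.3559, -0.1207, 0.3233]
tool_rot: [-0.703, -0.053, 0.053, 0.707]
ft_force: [0.6, 0.0, 0.3]
grip_width: 0.0429
t 47.90 p [ 355.9 -120.7  323.3] F [0.6 0.  0.3] w 42.9 yaw(x) 8.6 j [-0.33 -0.03 -0.07  1.54  0.    1.09]
```

View pics/f1.png

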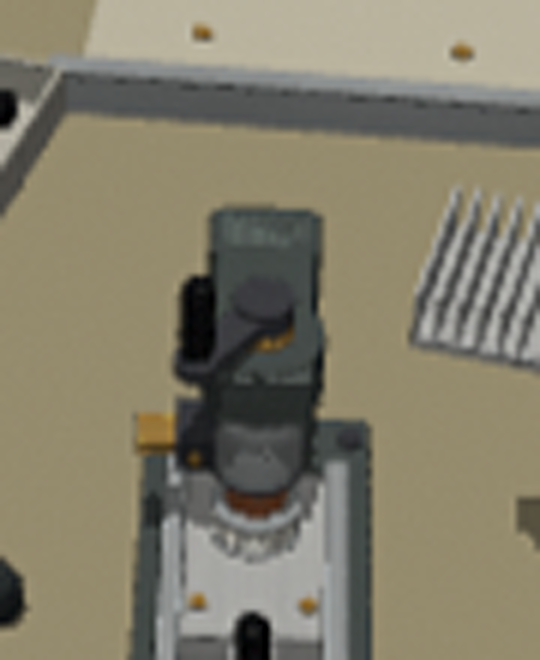

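View pics/f_s.png

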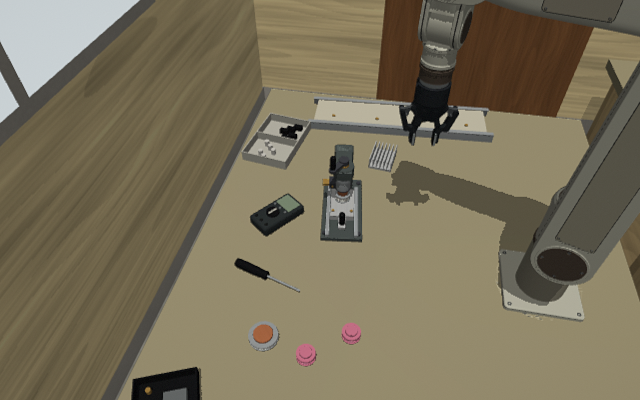

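View pics/f_t.png

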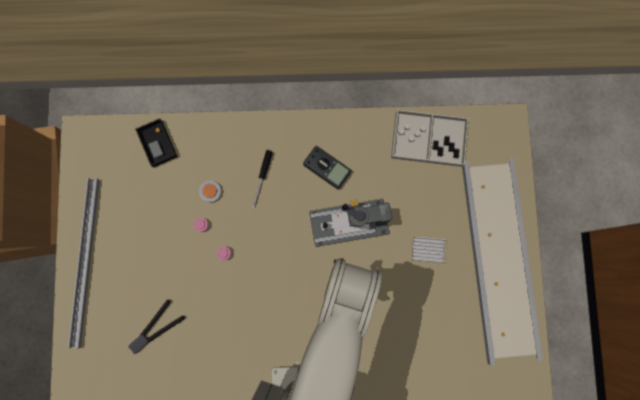

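The tab is out (side px ~(325,182)), the disc is under the foot with the slide home, and the bystanders haven't moved. The robot is clear, so I'm handing in.

```bash
python3 -c "
from workcell import bot
print(bot.job_done(), bot.get_obs()['clock'])"
```

```text
the job is handed in; nothing more can be done
the job is handed in; nothing more can be done
```

The disc rectifier is clamped and ready for testing. I handed the job in at about 48 s of the 70 s allowed, with the arm well clear of the clamp.

- **Disc:** I picked up the white and copper disc, leaving both pink look-alikes alone, and set it in the recess. After I let go, its top measured about 61 mm above the bench, which is what a fully seated disc should read. That figure includes a correction of about 6 mm, because the two cameras disagreed by 4–6 mm in y. I checked the correction against points of known height.
- **Slide:** I pushed it home by its knob. It travelled about 120 mm and stopped against its stop with about 9 N on it.
- **Crank:** I turned it clockwise by about 1.5 turns, in 5° steps with a picture after each over the last part. The tab popped within the last step, and I stopped there, eased off and released the handle.
- **Last pictures:** The tab is fully out, the disc is clamped under the foot with the slide home, and nothing else on the bench has visibly moved.
- **False alarms:** My picture-difference check for the tab tripped three times on moving shadows. I looked at the pictures each time and the tab was still in, so I carried on. A separate check for brass colour caught the real pop.
- **Networks:** The point-finding network was no help with the tab; it found nothing or pointed somewhere else.

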